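# Sanitise the probe thermometer and sheath it

## Robot

A 6-joint arm with a two-finger parallel gripper is mounted at the origin on the work surface. World frame = base frame: x ahead of the robot, y to its left, z up, the work surface at z = 0. Lengths are in m, angles in degrees, forces in N, time in s.
With the tool pointing down it reaches from about 0.4 to 0.825 m from the base axis. Payload 7 kg.
Tool frame: the origin (TCP) lies at the very end of the fingers, on their centre line; the grasp point (between the pads) lies hold_point_z behind it (hold_point_z is the distance from the TCP to the grasp point, in m); z points along the fingers, y is the direction in which the jaws open and shut (so a half turn about z gives the same grasp; the last joint's range is limited). The gripper opens to 88 mm and grips with 3 to 60 N. Pads are 19 mm wide; open, the fingers measure 130 mm over their backs; the gripper's body (78 mm by 193 mm) begins 47 mm behind the grasp point.
Start: joints at [91.221, 20.546, 0.682, 0, -70.136, -16.507], TCP at [0.178, 0.651, 0.227] pointing down, gripper open.
Joint ranges: [-176.03, 176.03], [-82.01, 121.73], [-58.28, 71.71], [-173.87, 95.51], [-174.79, -0.11], [-173.66, 173.66]. Speed limits (degrees/s): [136.94, 136.94, 172.46, 180, 180, 180].

## Interface

Orientations are given as [roll, pitch, yaw] about the fixed x, y, z axes, in that order (R = Rz(yaw) Ry(pitch) Rx(roll)).
In Python, from plant import get_obs, snapshot, close_job, hold_point_z gives the robot as it stands. The module is installed in compiled form; this text tells all that it offers.
- The arm moves only by the tool jog_arm, never from a script. Its argument "commands" is a list of rows, each a list of 4 numbers: the shift along the world's x, y, z in mm, then the turn about the world's z in degrees. In form: [[x, y, z, turn], ...]. A call has exactly 10 rows; each row shifts and turns the commanded pose from where the row before left it; what a row does not reach is not made up. A row lasts 1/12 s, in which the tool goes at most 41.7 mm and 7.16 degrees, less where a joint would pass 70% of its speed; a pose out of reach is approached as far as the arm can. A call is refused whole if a number of a shift passes 41.7 or a number of a turn 7.16, either way. A call with a gripper value outside its range is refused whole. "fingers" is the finger opening in mm, from 0 to 87.6, set as the call begins (left out, the last holds). The fingers move at their own pace and stop on an object; the grip force is fixed at half the most. Time passes only in rows, so rows that do not move let the fingers close, or fill a call up. It gives the time, the measured TCP pose, the force and the opening at its end, in the units of the state.
- get_obs(): the state, without advancing time (a new reading comes with each control period).
- snapshot(name): name is "side" or "top"; returns a dict with "image" (480x640x3 uint8, red, green, blue), "fov_y" (degrees; the focal length in pixels is half the picture's height over the tangent of half this angle, whatever the lens; pixels are square), "cx", "cy" (the principal point, pixels), "dist_coeffs" ([k1, k2, p1, p2, k3] as OpenCV has them; the pictures are not rectified), "rvec" (rotation vector, rad) and "tvec" (3), from world to camera coordinates, as OpenCV has them. Camera axes: x right, y down, z forward; pixel columns grow to the right and rows downward; lengths in m; the calibration is good to about 2 mm. A picture is of the moment at which its call begins. There is no depth.
- close_job(): hands the job in, once; it reports no verdict.
The state is a dict: "clock": time; "joint_pos": joint angles; "qvel": joint speeds; "tau": joint torques, N m; "tool_pos": TCP position; "orientation": TCP orientation; "force": force on the tool from outside, world axes, zero at the start; "moment": the same for the moment, N m; "opening": finger opening in m.
Only numpy, scipy, OpenCV 4.12 (cv2) and the standard library are available. Lean on these libraries where they do the work, as an engineer would, in place of code of your own. Each camera call takes 0.05 s, during which the arm holds its last target.

## Task

Put the orange probe thermometer away: take it off its grey rinse rest, lay it in the green slanted sanitising cradle (stem in the fork, handle on the sloping bed) and let go of it there for a moment. Then take it up again, and push its stem down into the narrow blue tube past the stiff seal until the handle sits fully home on the tube's mouth, pressing firmly but not ramming it, and leave it there. Never let the probe touch the counter, and leave the other things on the counter where they are.

Things in the scene. Friction and masses are not known exactly. Their poses are not given: they have to be found in the camera images.
- probe_center (a point): Centre of the probe's orange handle, a bar 60 mm long and 18 x 18 mm in section. Axes: x along the probe from the stem's tip towards the handle's end, y across the handle, z out of the face with the black display. At the start it lies level on the rinse rest, display up, stem pointing roughly towards the robot. The probe weighs 60 to 110 g, mostly in the handle.
- probe: The probe; origin on the handle's underside, 9 mm from the handle's centre along -z; axes as probe_center.
- probe_collar (a point): Middle of the handle's lower end face, 30 mm from the handle's centre along -x; axes as probe_center. From here the straight steel stem, 6 mm thick with a round tip, runs 90 mm on along -x, so the tip is 120 mm from the handle's centre.
- rest_bed (a point): Fixed grey rinse rest: point on its bed under the handle's centre (within 3 mm), 34 mm above the counter; x as the probe's. The bed is a wall 10 mm wide, 66 mm long, so fingers can pass down both sides of the handle; foot plate 150 x 70 x 6 mm. At 50 to 60 mm towards -x two prongs stand beside the stem, gap 10 mm, tops 52 mm above the counter.
- cradle_seat (a point): Green slanted cradle: where the handle's centre belongs, 111 mm above the counter. Axes: z up, -x roughly to the robot. The bed slopes 45 degrees, uphill (+x +z), facing (-x +z), 9 mm under this point; handle goes uphill, stem's tip downhill. Bed and web below are 10 mm wide, so fingers can straddle the handle. Foot 160 x 80 x 10 mm. Only gravity and friction hold the probe.
- cradle_fork (a point): Uphill face of the cradle's fork, mid-slot, on the stem's axis: where the centre of the handle's lower end belongs and rests; 30 mm downhill of cradle_seat, same axes. The fork is 12 mm thick along the slope and 26 mm wide with a 10 mm gap; its prongs rise 13 mm past the stem's axis. The lamp panel lies 18 mm behind the stem's axis.
- sheath_mouth (a point): Centre of the mouth of the fixed upright sheath tube (translucent blue, 26 mm outside, round blue foot 90 mm wide), 115 mm above the counter; z up. The bore is vertical, 9 mm wide, sharp-edged. 75 mm down the stem's tip meets a stiff sliding seal that yields at about 6 N and stays where pushed: the last 15 mm must be pushed, until the handle's lower end sits on the mouth.
- sheath: The sheath; its origin is on the counter under the tube's axis, z up along the bore.
- table: The counter, its top at height 0.
- cup: Bystander: clear plastic cup, 90 mm wide, 120 mm high; origin under its centre.
- jar: Bystander: amber jar, 72 mm wide, 110 mm high; origin under its centre.
- yellow_lid: Bystander: flat yellow lid, 124 mm wide, 12 mm thick; origin under its centre.
- blue_lid: Bystander: flat blue lid, 140 mm wide, 12 mm thick; origin under its centre.
- tamper: Bystander: lying black tamper, 180 mm long along its x, 56 mm wide, 32 mm high; origin under its middle.
- scoop: Bystander: lying spoon with a white handle, 30 mm wide, lying along its x.

How it is judged (in metres and radians):
On the way:
1. the probe lies in the slanted cradle, let go (distance between probe_center and cradle_seat below 0.01 m and distance between probe_collar and cradle_fork below 0.01 m and contact force between the fingers and probe below 0.05 N and linear speed of probe below 0.02 m/s), for 0.4 s.
At the end, for the whole second after the job is handed in: The probe stands upright in the sheath tube (within 0.09 rad), the lower end of its handle within 3 mm of the tube's mouth in height and 4 mm sideways, released and at rest (horizontal distance between probe_collar and sheath_mouth below 0.004 m and z of probe_collar in the frame of sheath below 0.118 m and angle between probe's own x axis and vertical below 0.09 rad and contact force between the fingers and probe below 0.05 N and linear speed of probe below 0.01 m/s); the robot touches nothing.
It fails at once if the probe touches the counter (contact force between probe and table above 0.05 N).
It fails at once if the probe is rammed into the sheath (over 90 N, all contacts summed) (contact force between probe and sheath above 90 N).
It fails at once if a bystander is moved by over 30 mm (distance of any of cup, jar, yellow_lid, blue_lid, tamper, scoop from where it was at the start of the episode above 0.03 m).
It also fails if it takes over 72 s, if anything falls off the work surface, if the arm or the gripper's body presses on something with over 40 N, if the wrist force passes 120 N, or if a joint passes its speed limit or range.

## Working session

There is one attempt and no reset: what is moved stays moved. The work goes in short steps, Python scripts to look and compute and a tool call to move; the robot and the scene stay as the last step left them, time stands still between calls to the robot, and variables do not carry over. Pictures are saved under pics/ and viewed, and the job is handed in when it is done.

Besides the shell and the picture viewer there is one more tool, called after "Request:" by a JSON object that holds its "method" and its "body". jog_arm: Moves the arm, as the interface text tells. Its arguments: {"type":"object","properties":{"commands":{"type":"array","items":{"type":"array","items":{"type":"number"}}},"fingers":{"type":"number"}},"required":["commands"]}

```bash
mkdir -p pics; cat > h.py <<'E'
import numpy as np, cv2
from plant import *
def snap(n,f=None):
    s=snapshot(n)
    if f: cv2.imwrite('pics/'+f,s['image'][:,:,::-1])
    return s
def K(s):
    f=240/np.tan(np.radians(s['fov_y'])/2)
    return np.array([[f,0,s['cx']],[0,f,s['cy']],[0,0,1.]])
def ray(s,uv):
    n=cv2.undistortPoints(np.array([[uv]],float),K(s),np.array(s['dist_coeffs'],float))[0,0]
    R=cv2.Rodrigues(np.array(s['rvec'],float))[0];t=np.array(s['tvec'],float).ravel()
    return -R.T@t, R.T@np.array([n[0],n[1],1])
def onz(s,uv,z):
    c,d=ray(s,uv); return c+d*(z-c[2])/d[2]
def proj(s,P):
    return cv2.projectPoints(np.array(P,float).reshape(-1,1,3),np.array(s['rvec'],float),np.array(s['tvec'],float),K(s),np.array(s['dist_coeffs'],float))[0][:,0]
def tri(s1,a,s2,b):
    c1,d1=ray(s1,a);c2,d2=ray(s2,b)
    A=np.stack([d1,-d2],1);k=np.linalg.lstsq(A,c2-c1,rcond=None)[0]
    p,q=c1+k[0]*d1,c2+k[1]*d2
    return (p+q)/2,np.linalg.norm(p-q)
E
python3 - <<'E'
from h import *
print(hold_point_z); o=get_obs(); print(o)
for n in('side','top'):
    s=snap(n,n+'0.png'); print(n,s['fov_y'],s['dist_coeffs'],ray(s,(320,240)))
E
```

```text
0.0188
{'clock': 0.0, 'joint_pos': array([ 9.12213044e+01,  2.05919389e+01,  6.32431668e-01, -2.10628371e-02,
       -7.01332795e+01, -1.65068383e+01]), 'qvel': array([-0.05646614,  0.04740206,  0.00594905,  0.08300929, -0.04347255,
       -0.1372942 ]), 'tau': array([ 1.02587685e-03, -5.82712555e+01,  2.93052328e+01,  6.99737236e+00,
        6.85914667e-03, -1.48736490e-04]), 'tool_pos': array([0.17784174, 0.65064424, 0.22560382]), 'orientation': array([ 1.79905411e+02, -7.38207698e-03, -1.52927016e+01]), 'force': array([0.35914265, 0.01234032, 0.28816262]), 'moment': array([ 0.04800137,  0.01191661, -0.00413184]), 'opening': 0.08733756072413909}
side 53.99515130337164 [-0.07459814  0.          0.          0.          0.        ] (array([ 0.19409416, -0.55676448,  0.73202114]), array([ 0.39186435,  0.64441685, -0.65670015]))
top 47.269946043035226 [0.01603962 0.         0.         0.         0.        ] (array([0.41933355, 0.0555349 , 1.38945421]), array([ 0.1079967 ,  0.01655949, -0.99401618]))
```

View pics/side0.png

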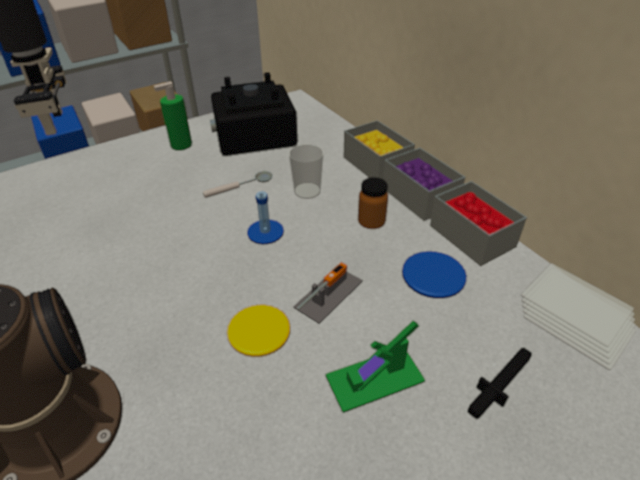

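View pics/top0.png

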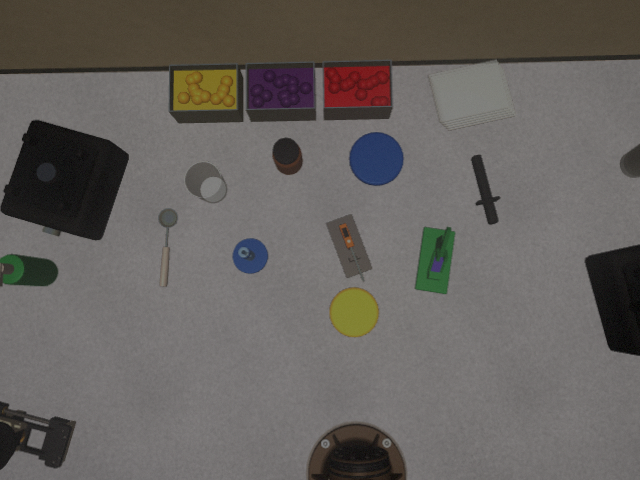

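```bash
python3 - <<'E'
from h import *
a=cv2.imread('pics/top0.png');b=cv2.imread('pics/side0.png')
def z(im,x,y,w,h,k,f): cv2.imwrite('pics/'+f,cv2.resize(im[y:y+h,x:x+w],None,fx=k,fy=k,interpolation=cv2.INTER_CUBIC)); 
z(a,310,200,160,110,5,'t1.png'); z(b,285,250,150,160,3.7,'s1.png'); 
t=cv2.resize(a[220:290,215:285],None,fx=5,fy=5,interpolation=3);u=cv2.resize(b[180:250,235:305],None,fx=5,fy=5,interpolation=3)
cv2.imwrite('pics/sh.png',np.hstack([t,u]))
E
```

```text
(no output)
```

View pics/t1.png

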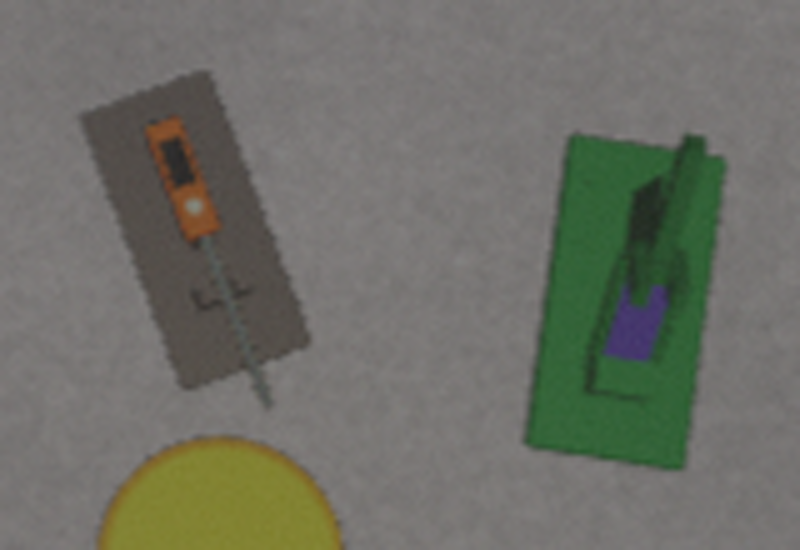

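View pics/s1.png

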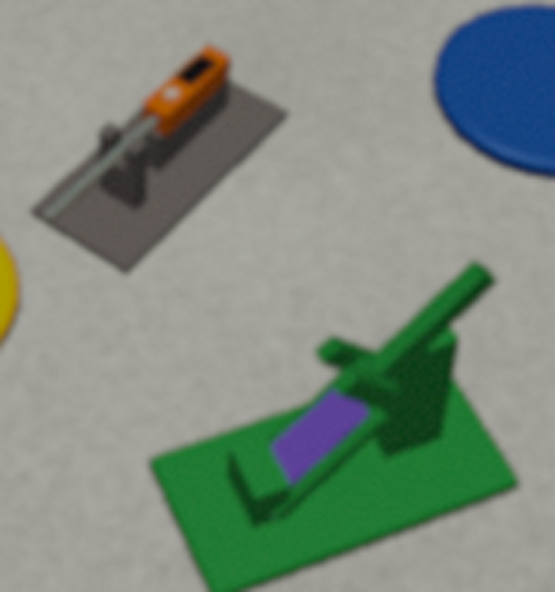

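View pics/sh.png

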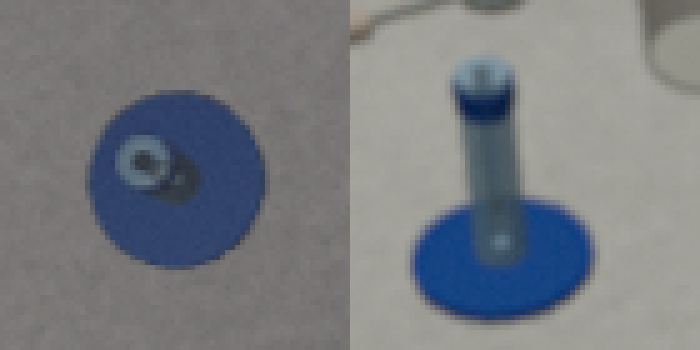

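```bash
cat >> h.py <<'E'
def T(x,y): return (310+(x+.5)/5-.5,200+(y+.5)/5-.5)
def S(x,y): return (285+(x+.5)/3.7-.5,250+(y+.5)/3.7-.5)
E
python3 - <<'E'
from h import *
np.set_printoptions(precision=4,suppress=True)
t=snap('top');s=snap('side')
def rep(n,cs,z,cam,f):
    P=np.array([onz(cam,f(*c),z)[:2] for c in cs]); 
    d=[np.linalg.norm(P[i]-P[(i+1)%4]) for i in range(4)]
    ax=(P[0]+P[1]-P[2]-P[3]); print(n,'ctr',P.mean(0),'sides',np.array(d),'yaw',np.degrees(np.arctan2(ax[1],ax[0])))
rep('rest T',[(80,115),(208,70),(312,343),(186,388)],.006,t,T)
rep('handle T',[(146,127),(182,117),(220,232),(188,242)],.052,t,T)
rep('crad T',[(570,133),(725,158),(686,468),(526,443)],.010,t,T)
# stem tip & collar
for n,c,z in [('tip',(268,408),.043),('collar',(204,238),.046)]: print(n,onz(t,T(*c),z))
# side: cradle foot corners visible (150,460),(212,592),(518,485)
print([onz(s,S(*c),.010)[:2] for c in [(150,460),(212,592),(518,485)]])
print('rest side',[onz(s,S(*c),.006)[:2] for c in [(35,212),(126,271),(288,115)]])
print('handle side top face', [onz(s,S(*c),.052)[:2] for c in [(145,100),(208,47),(229,62),(165,119)]], onz(s,S(46,215),.043))
# blob: sheath
for cam,im in((t,t['image']),(s,s['image'])):
    hsv=cv2.cvtColor(im,cv2.COLOR_RGB2HSV); m=cv2.inRange(hsv,(105,120,40),(125,255,255))
    nl,lab,st,ce=cv2.connectedComponentsWithStats(m)
    for i in range(1,nl):
        if st[i,4]>60: print(st[i],ce[i],onz(cam,ce[i],.006))
# bed upper end tri
for a,b in [((693,145),(480,272)),]: print(tri(t,T(*a),s,S(*b)))
print('mouth T',onz(t,(215+143.5/5-.4,220+162.5/5-.4),.115),'S',onz(s,(235+(484-350+.5)/5-.5,180+75.5/5-.5),.115))
E
```

```text
rest T ctr [0.555  0.0058] sides [0.0692 0.1484 0.0674 0.1487] yaw 19.717970948334315
handle T ctr [0.5747 0.0129] sides [0.0184 0.0597 0.0164 0.0604] yaw 17.854908656608867
crad T ctr [ 0.5148 -0.209 ] sides [0.0785 0.1573 0.0801 0.158 ] yaw -9.744841305353043
tip [ 0.4624 -0.0261  0.043 ]
collar [0.5462 0.0035 0.046 ]
[array([ 0.443 , -0.1594]), array([ 0.4299, -0.2324]), array([ 0.5823, -0.2638])]
rest side [array([0.4746, 0.0085]), array([ 0.4952, -0.0527]), array([ 0.6342, -0.0053])]
handle side top face [array([0.5471, 0.0106]), array([0.5992, 0.027 ]), array([0.6024, 0.0107]), array([ 0.5486, -0.0073])] [ 0.4641 -0.0251  0.043 ]
[ 350  133   53   52 2169] [376.0189 158.5256] [ 0.7778 -0.0689  0.006 ]
[233 239  34  34 727] [250.8652 256.1843] [0.5315 0.2545 0.006 ]
[ 32   0  28  66 410] [46.0902 34.022 ] [0.2756 2.3534 0.006 ]
[  0  42  22  34 222] [ 9.4324 61.8739] [0.0707 2.0053 0.006 ]
[  31  106   57   52 1639] [ 60.6071 133.1592] [0.1798 1.0857 0.006 ]
[248 220  35  24 555] [265.1027 232.427 ] [0.5306 0.2498 0.006 ]
[ 403  252   63   45 2235] [433.8255 274.1584] [ 0.7762 -0.0722  0.006 ]
(array([ 0.5775, -0.2198,  0.1256]), np.float64(0.0006923080412085391))
mouth T [0.5326 0.2566 0.115 ] S [0.5328 0.252  0.115 ]
```

Request:
{"method": "jog_arm", "body": {"commands": [[20,-32,0,1.7],[20,-32,0,1.7],[20,-32,0,1.7],[20,-32,0,1.7],[20,-32,0,1.7],[20,-32,0,1.7],[20,-32,0,1.7],[20,-32,0,1.7],[20,-32,0,1.7],[20,-32,0,1.7]]}}

```text
clock: 1.03
tool_pos: [0.3785, 0.3294, 0.2267]
orientation: [-180.0, -0.0, 1.8]
force: [0.7, -0.1, -0.3]
opening: 0.0878
```

Request:
{"method": "jog_arm", "body": {"commands": [[20,-32,0,1.7],[20,-32,0,1.7],[20,-32,0,1.7],[20,-32,0,1.7],[20,-32,-10,1.7],[20,-32,-20,1.7],[20,-32,-20,1.7],[20,-32,-20,1.7],[20,-32,-20,1.7],[17,-31,-10,2]], "fingers": 50}}

```text
clock: 1.87
tool_pos: [0.5728, 0.0132, 0.1261]
orientation: [-180.0, 0.1, 19.1]
force: [-0.1, 0.4, -0.1]
opening: 0.0501
```

```bash
python3 - <<'E'
from h import *
o=get_obs();print(o['clock'],o['tool_pos'],o['orientation'],o['opening'])
for n,x,y in(('top',290,170),('side',255,180)):
    s=snap(n,n+'1.png'); im=s['image'][y:y+120,x:x+130,::-1]
    cv2.imwrite('pics/z1%s.png'%n,cv2.resize(im,None,fx=5,fy=5,interpolation=3))
    print(n,proj(s,[o['tool_pos']]),x,y)
E
```

```text
1.8667 [0.57277122 0.01321599 0.12607853] [-1.79978215e+02  1.44083987e-01  1.90743210e+01] 0.05007690777111686
top [[347.21232301 232.57662039]] 290 170
side [[334.18528782 243.94164193]] 255 180
```

View pics/z1side.png

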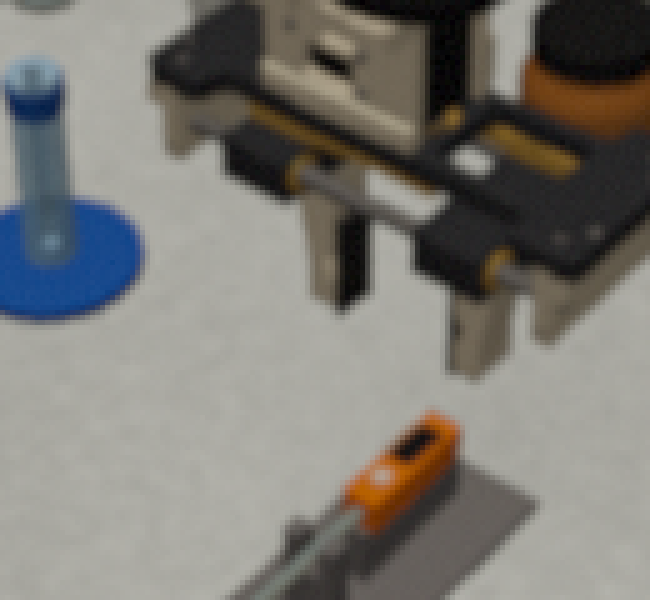

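View pics/z1top.png

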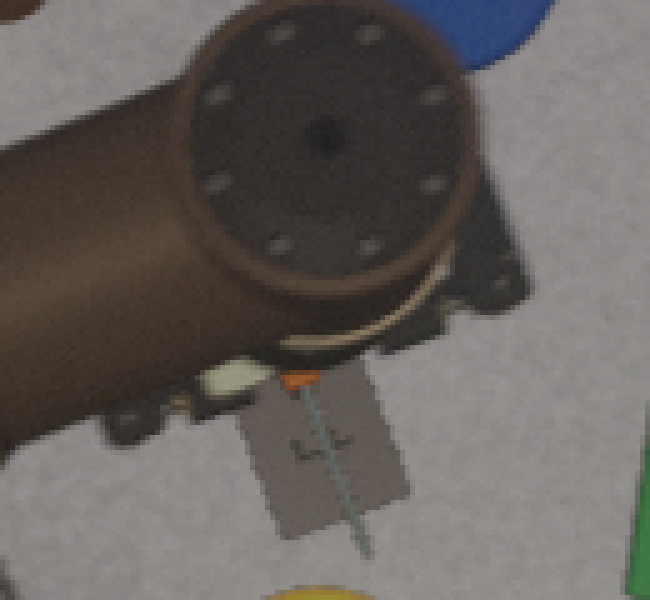

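```bash
python3 - <<'E'
from h import *
np.set_printoptions(precision=2,suppress=True)
o=get_obs();p=o['tool_pos'];y=np.radians(19.07);h=np.array([np.cos(y),np.sin(y),0]);l=np.array([-np.sin(y),np.cos(y),0])
s=snap('side')
pts=[p+a*h+b*l for b in(.025,-.025) for a in(-.0095,.0095)]
q=proj(s,pts); print((q-[255,180]+.5)*5-.5)
for d in np.eye(3)*.001: print((proj(s,[p+d])-proj(s,[p]))*5)
t=snap('top')
for d in np.eye(3)*.001: print((proj(t,[p+d])-proj(t,[p]))*5)
E
```

```text
[[336.17 311.72]
 [366.44 286.89]
 [438.46 365.84]
 [468.29 339.68]]
[[ 2.16 -0.92]]
[[-1.41 -1.45]]
[[ 0.03 -1.93]]
[[-0.05 -2.14]]
[[-2.16  0.04]]
[[ 0.07 -0.26]]
```

Request:
{"method": "jog_arm", "body": {"commands": [[0,1,-15,0],[0,0,-20,0],[0,0,-20,0],[0,0,-20,0],[0,0,-15,0],[0,0,-9,0],[0,0,-3.5,0],[0,0,0,0],[0,0,0,0],[0,0,0,0]]}}

```text
clock: 2.9
tool_pos: [0.5738, 0.0167, 0.0272]
orientation: [180.0, -0.1, 19.0]
force: [1.1, 0.7, 0.4]
opening: 0.0501
```

Request:
{"method": "jog_arm", "body": {"commands": [[0,0,0,0],[0,0,0,0],[0,0,0,0],[0,0,0,0],[0,0,0,0],[0,0,0,0],[0,0,0,0],[0,0,0,0],[0,0,0,0],[0,0,0,0]], "fingers": 0}}

```text
clock: 3.73
tool_pos: [0.5732, 0.0159, 0.0262]
orientation: [180.0, -0.0, 19.0]
force: [1.9, -5.1, 1.9]
opening: 0.0179
```

```bash
python3 - <<'E'
from h import *
o=get_obs();print(o['clock'],o['tool_pos'],o['orientation'],o['opening'],o['force'])
s=snap('side','side2.png'); im=s['image'][240:340,270:380,::-1]
cv2.imwrite('pics/z2.png',cv2.resize(im,None,fx=5,fy=5,interpolation=3))
E
```

```text
3.7333 [0.57321358 0.01586124 0.02615989] [ 1.79975174e+02 -4.63348106e-03  1.90191600e+01] 0.017887339366503923 [ 1.86450879 -5.076349    1.85206795]
```

View pics/z2.png

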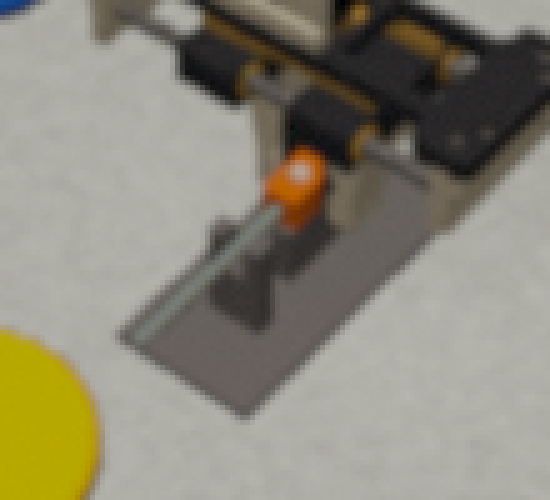

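Request:
{"method": "jog_arm", "body": {"commands": [[0,0,5,0],[0,0,10,0],[0,0,20,0],[0,0,20,0],[0,0,20,0],[0,0,20,0],[0,0,20,0],[0,0,20,0],[0,0,10,0],[0,0,10,0]]}}

```text
clock: 4.62
tool_pos: [0.5728, 0.0166, 0.1816]
orientation: [-180.0, -0.0, 19.0]
force: [-0.0, 0.4, -1.2]
opening: 0.0177
```

```bash
cat > ov.py <<'E'
from h import *
import sys
t=snap('top');s=snap('side')
def model(x,y,yaw,fo):
    a=np.radians(yaw);h=np.array([np.cos(a),np.sin(a),0]);l=np.array([-np.sin(a),np.cos(a),0]);k=np.array([0,0,1.])
    c=np.array([x,y,.111]);u=(h+k)/2**.5;n=(k-h)/2**.5
    L=[]
    g=np.array([x,y,0])+fo*h+.01*k
    F=[g+p*.08*h+q*.04*l for p,q in((1,1),(1,-1),(-1,-1),(-1,1))]
    L+=[(F[i],F[(i+1)%4],(0,0,255)) for i in range(4)]
    B=[c+p*u+q*l-.009*n for p,q in((-.03,.005),(.03,.005),(.03,-.005),(-.03,-.005))]
    L+=[(B[i],B[(i+1)%4],(255,255,0)) for i in range(4)]
    for q0,q1 in((.005,.013),(-.013,-.005)):
        for al in(-.03,-.042):
            B=[c+al*u+q*l+p*n for p,q in((.013,q0),(.013,q1),(-.009,q1),(-.009,q0))]
            L+=[(B[i],B[(i+1)%4],(255,0,255)) for i in range(4)]
    return L
x,y,yaw,fo=map(float,sys.argv[1:5])
side_b=np.array([.0013,-.0036,0])
out=[]
for cam,f,b,(X,Y),W in((t,'top0',np.zeros(3),(405,215),80),(s,'side0',side_b,(320,315),110)):
    k=6 if f=='top0' else 5
    im=cv2.imread(f'pics/{f}.png')[Y:Y+W,X:X+W]
    im=cv2.resize(im,None,fx=k,fy=k,interpolation=3); im=cv2.convertScaleAbs(im,alpha=1.4)
    raw=im.copy()
    for p,q,c in model(x,y,yaw,fo):
        P=(proj(cam,[p+b,q+b])-[X,Y]+.5)*k-.5
        cv2.line(im,*[tuple(int(round(v)) for v in w) for w in P],c,1)
    cv2.imwrite(f'pics/ov_{f}_{sys.argv[5]}.png',np.hstack([im,raw]) if f=='top0' else im)
E
python3 ov.py .550 -.2155 -10 -.036 a
```

```text
(no output)
```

View pics/ov_top0_a.png

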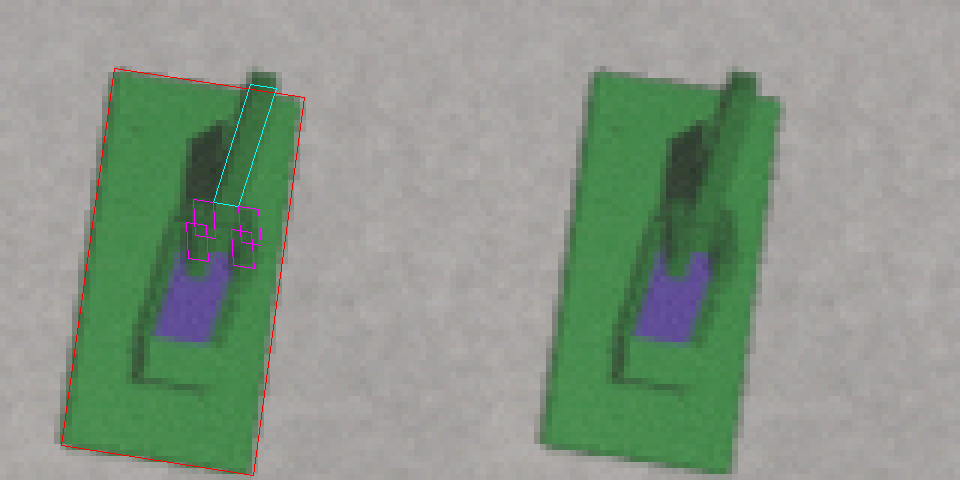

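View pics/ov_side0_a.png

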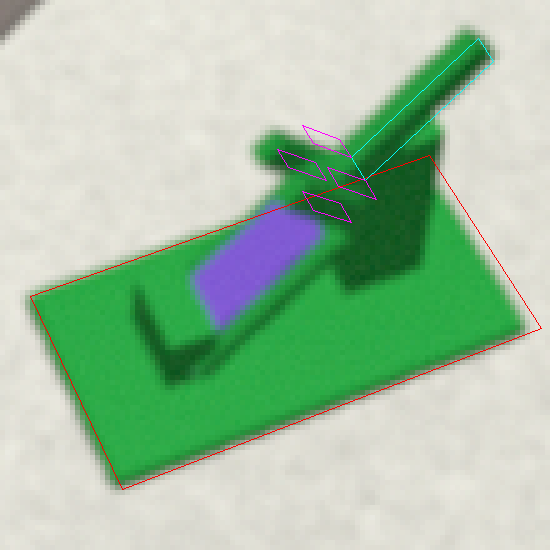

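```bash
python3 - <<'E'
from h import *
a=cv2.imread('pics/side0.png')[335:385,365:425];b=cv2.imread('pics/top0.png')[222:275,420:460]
a=cv2.convertScaleAbs(cv2.resize(a,None,fx=12,fy=12,interpolation=3),alpha=2)
b=cv2.convertScaleAbs(cv2.resize(b,None,fx=11,fy=11,interpolation=3),alpha=3)
cv2.imwrite('pics/fa.png',a);cv2.imwrite('pics/fb.png',b)
E
```

```text
(no output)
```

View pics/fa.png

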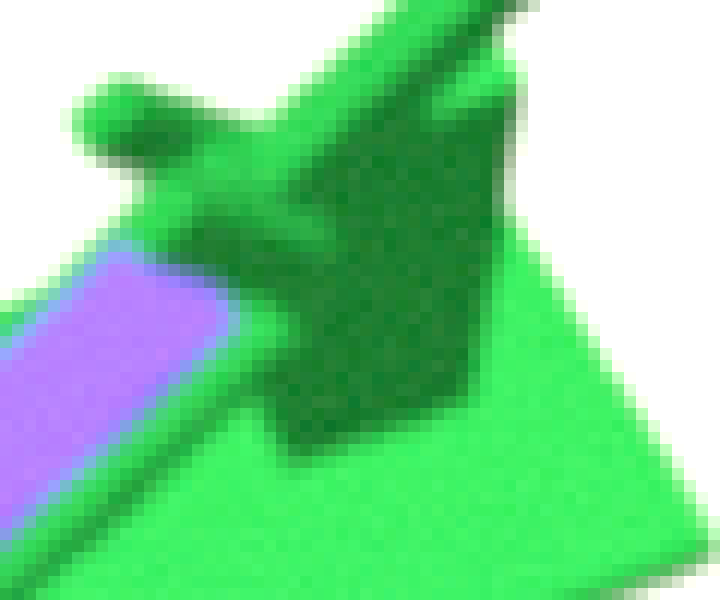

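View pics/fb.png

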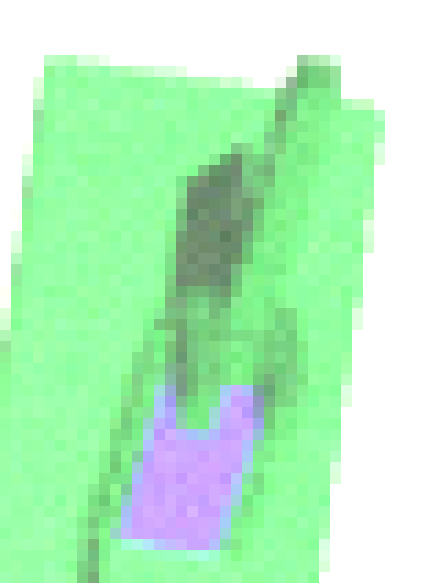

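```bash
sed -i 's/(.03,.005),(.03,-.005)/(.04,.005),(.04,-.005)/' ov.py; python3 ov.py .541 -.212 -10 -.0268 b
```

```text
(no output)
```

View pics/ov_top0_b.png

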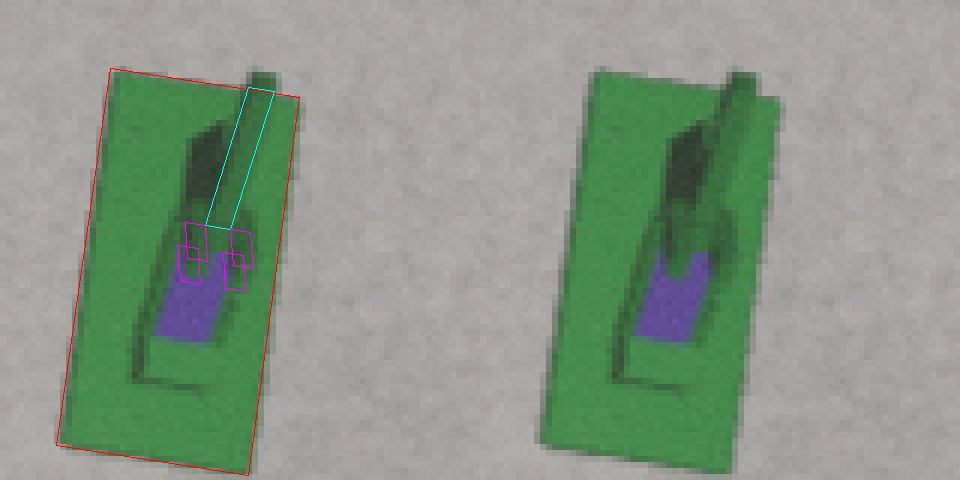

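View pics/ov_side0_b.png

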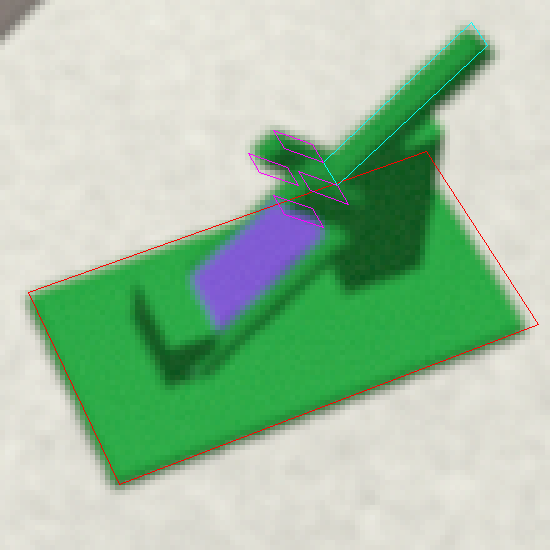

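Request:
{"method": "jog_arm", "body": {"commands": [[-5,-20,0,-2.9],[-7,-25,0,-2.9],[-7,-25,0,-2.9],[-7,-25,0,-2.9],[-7,-25,0,-2.9],[-7,-25,0,-2.9],[-7,-25,-10,-2.9],[-7,-25,-10,-2.9],[-5,-20,-10,-2.9],[-5,-9,-10,-2.9]]}}

```text
clock: 5.65
tool_pos: [0.5076, -0.2096, 0.139]
orientation: [180.0, 0.1, -10.2]
force: [-0.5, -0.2, 0.2]
opening: 0.0178
```

Request:
{"method": "jog_arm", "body": {"commands": [[0,0,-4,0],[0,0,0,0],[0,0,0,0],[0,0,0,0],[0,0,0,0],[0,0,0,0],[0,0,0,0],[0,0,0,0],[0,0,0,0],[0,0,0,0]]}}

```text
clock: 6.48
tool_pos: [0.5091, -0.2077, 0.1371]
orientation: [-180.0, -0.0, -10.0]
force: [0.6, -0.2, -0.2]
opening: 0.0177
```

```bash
cat > look.py <<'E'
from h import *
import sys
o=get_obs();print(o['clock'],o['tool_pos'],o['orientation'],o['opening'],o['force'])
n=sys.argv[1];k=6
for cam,x,y,w,h in(('side',*map(int,sys.argv[2:6])),('top',*map(int,sys.argv[6:10]))):
    s=snap(cam,f'{cam}_{n}.png'); im=s['image'][y:y+h,x:x+w,::-1]
    cv2.imwrite(f'pics/{cam}z_{n}.png',cv2.convertScaleAbs(cv2.resize(im,None,fx=k,fy=k,interpolation=3),alpha=1.5))
E
python3 look.py 3 320 300 115 100 395 205 100 90
```

```text
6.4833 [ 0.5090644  -0.20770838  0.13710122] [-1.79997933e+02 -1.00828960e-02 -9.97589261e+00] 0.01770657806333052 [ 0.57271188 -0.21161836 -0.20413533]
```

View pics/sidez_3.png

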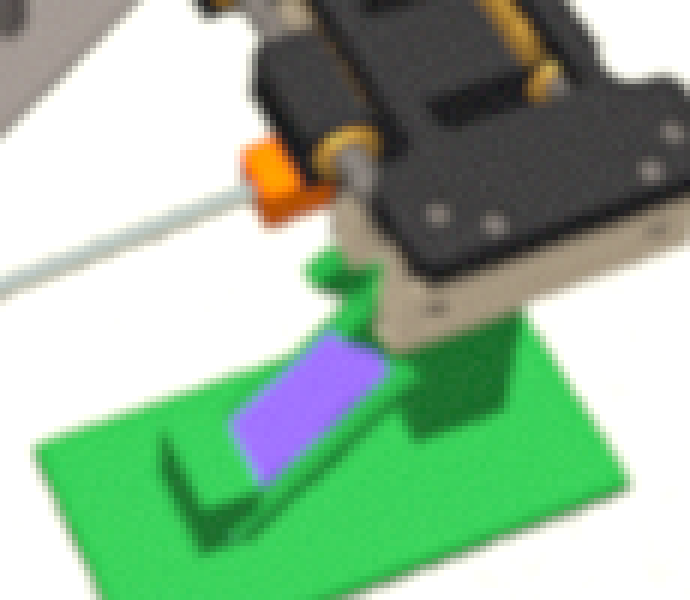

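View pics/topz_3.png

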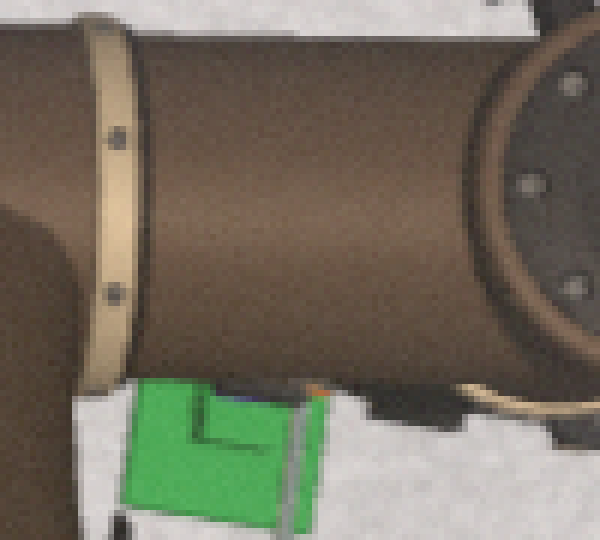

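```bash
python3 - <<'E'
from h import *
t=snap('top')
c=lambda x,y:(395+(x+.5)/6-.5,205+(y+.5)/6-.5)
P=[onz(t,c(*q),.156)[:2] for q in[(303,410),(288,525)]];print(P)
h=np.array([np.cos(np.radians(-10)),np.sin(np.radians(-10))]);g=np.array([.5091,-.2077]);S=np.array([.543,-.2137])
for q in P+[S]: d=q-g;print(d@h, h[0]*d[1]-h[1]*d[0])
# foot lower corners
print([onz(t,c(*q),.01)[:2] for q in[(122,503),(312,533)]])
E
```

```text
[array([ 0.47430638, -0.20239133]), array([ 0.43175412, -0.19512185])]
-0.03518686927587068 -0.0008138301223469648
-0.07835499158608293 -0.0010439144174647901
0.034426871893115475 -2.2173295164308257e-05
[array([ 0.44339011, -0.15649744]), array([ 0.42976919, -0.23455784])]
```

Request:
{"method": "jog_arm", "body": {"commands": [[5,-0.9,-5.3,0],[5,-0.9,-5.3,0],[5,-0.9,-5.3,0],[5,-0.8,-5.3,0],[4.6,-0.8,-5.1,0],[1.3,-0.2,-1.4,0],[1.3,-0.2,-1.4,0],[1.3,-0.3,-1.4,0],[1.3,-0.2,-1.4,0],[0,0,0,0]]}}

```text
clock: 7.47
tool_pos: [0.5347, -0.2121, 0.1035]
orientation: [-180.0, 0.5, -10.0]
force: [-12.7, 6.0, 8.1]
opening: 0.018
```

```bash
python3 look.py 4 320 300 115 100 395 205 100 90
```

```text
7.4667 [ 0.53473544 -0.21214065  0.10352202] [-179.98092352    0.50341942  -10.02915924] 0.018021810792400356 [-12.74546944   6.03250111   8.0623588 ]
```

View pics/sidez_4.png

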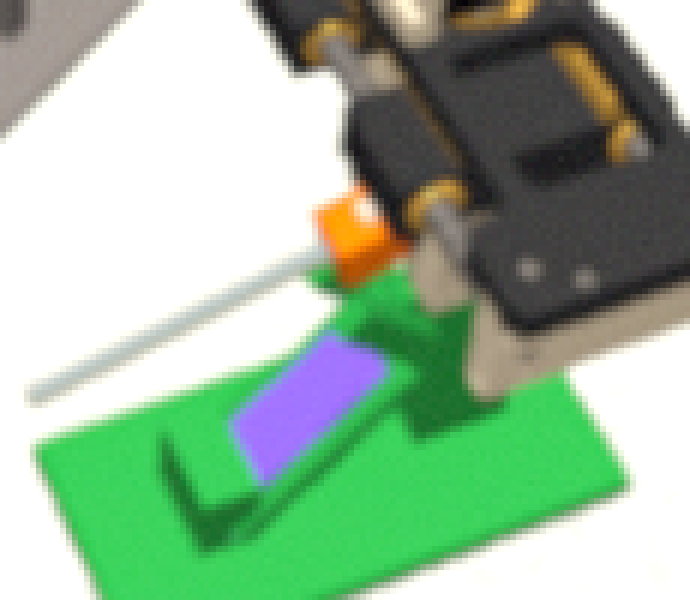

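Request:
{"method": "jog_arm", "body": {"commands": [[1.3,-0.2,-1.4,0],[1.3,-0.2,-1.4,0],[1.3,-0.3,-1.4,0],[1.3,-0.2,-1.4,0],[1.3,-0.2,-1.4,0],[0,0,0,0],[0,0,0,0],[0,0,0,0],[0,0,0,0],[0,0,0,0]]}}

```text
clock: 8.4
tool_pos: [0.5381, -0.2127, 0.0972]
orientation: [-180.0, 0.8, -10.0]
force: [-24.1, 12.4, 22.5]
opening: 0.018
```

```bash
python3 look.py 5 320 300 115 100 395 205 100 90
```

```text
8.4 [ 0.5381128  -0.21274119  0.09722778] [-179.98595313    0.78617372  -10.03877261] 0.018017357218401562 [-24.06335671  12.40240921  22.48397223]
```

View pics/sidez_5.png

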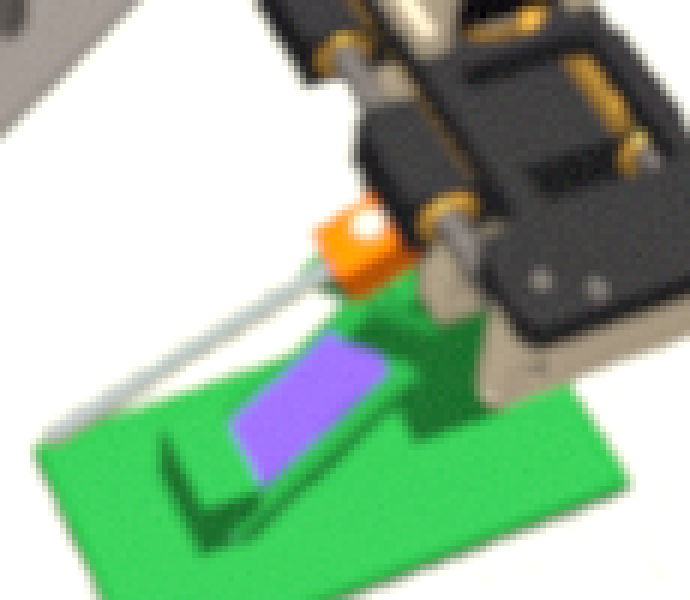

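Request:
{"method": "jog_arm", "body": {"commands": [[1.5,-0.3,0,0],[1.5,-0.3,0,0],[1.5,-0.3,0,0],[1.5,-0.2,0,0],[1.5,-0.2,0,0],[1.5,-0.2,0,0],[0,0,0,0],[0,0,0,0],[0,0,0,0],[0,0,0,0]]}}

```text
clock: 9.33
tool_pos: [0.5418, -0.2134, 0.0951]
orientation: [-180.0, 1.4, -10.1]
force: [-34.1, 15.7, 22.4]
opening: 0.0178
```

```bash
python3 look.py 6 320 300 115 100 395 205 100 90
```

```text
9.3333 [ 0.54180766 -0.21339303  0.09512134] [-179.96180933    1.36712647  -10.12043356] 0.017774622445172375 [-34.06250473  15.70745671  22.44450901]
```

View pics/sidez_6.png

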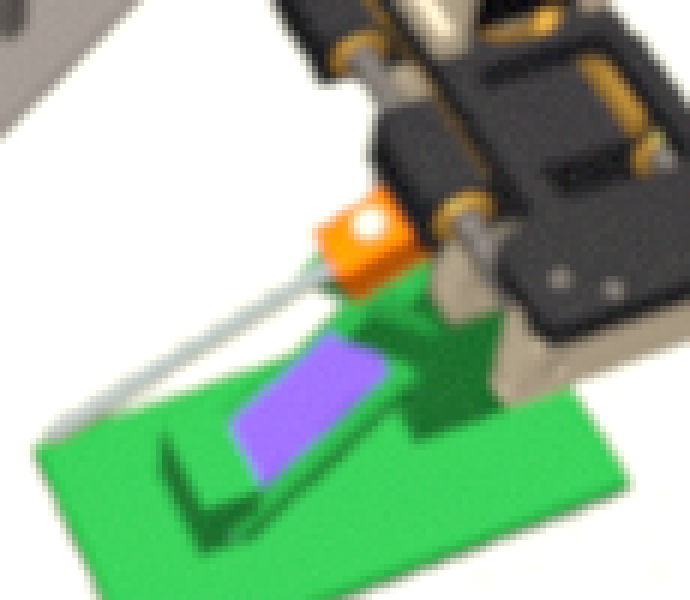

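```bash
cat > pl.py <<'E'
from h import *
import sys
np.set_printoptions(precision=1,suppress=True)
s=snap('side')
S=np.array([.543,-.213,.111]);a=np.radians(-10);h=np.array([np.cos(a),np.sin(a),0]);l=np.array([-np.sin(a),np.cos(a),0]);k=np.array([0,0,1.])
b=np.array([.0013,-.0036,0])
def inpl(px,lat=0,side=0):
    c,d=ray(s,px); c=c-b
    t=((S+lat*l-c)@l)/(d@l); p=c+t*d-S
    return np.array([p@h,p@k, (p@h+p@k)/2**.5,(p@k-p@h)/2**.5])*1000
def Sc(x,y,X=320,Y=300): return (X+(x+.5)/6-.5,Y+(y+.5)/6-.5)
E
python3 - <<'E'
from pl import *
for n,q in (('tip',(48,440)),('stem mid',(190,352)),('stem at collar',(322,272))):
    print(n,[inpl(Sc(*q),L) for L in(0,.003,.01)])
print('corner of handle top-left',inpl(Sc(315,232),.009),'right low corner',inpl(Sc(357,300),-.009))
t=snap('top','top_6.png')
cv2.imwrite('pics/q.png',cv2.convertScaleAbs(cv2.resize(t['image'][260:320,400:470,::-1],None,fx=8,fy=8,interpolation=3),alpha=1.5))
E
```

```text
tip [array([-121.2,  -36. , -111.2,   60.2]), array([-119.9,  -41. , -113.8,   55.8]), array([-117. ,  -52.6, -120. ,   45.5])]
stem mid [array([-80.1, -17.8, -69.3,  44. ]), array([-78.5, -22.7, -71.6,  39.5]), array([-74.9, -34. , -77. ,  28.9])]
stem at collar [array([-41.9,  -2. , -31. ,  28.3]), array([-40.1,  -6.7, -33.1,  23.6]), array([-35.8, -17.7, -37.8,  12.8])]
corner of handle top-left [-40.    3.5 -25.8  30.7] right low corner [-35.7  -6.3 -29.7  20.8]
```

View pics/q.png

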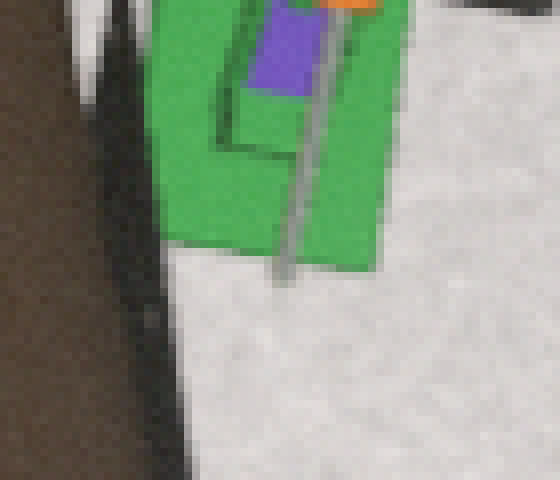

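Request:
{"method": "jog_arm", "body": {"commands": [[-1,0.2,2,0],[-1,0.2,3,0],[-1,0.2,3,0],[0,0,3,0],[0,0,3,0],[0,0,3,0],[0,0,3,0],[0,0,0,0],[0,0,0,0],[0,0,0,0]]}}

```text
clock: 10.37
tool_pos: [0.5513, -0.2149, 0.118]
orientation: [-180.0, 0.0, -10.0]
force: [-0.1, -0.0, 0.4]
opening: 0.0179
```

```bash
python3 look.py 7 320 290 115 100 395 205 100 120
```

```text
10.3667 [ 0.55132378 -0.21494401  0.11802653] [-1.79994720e+02  2.41659146e-04 -9.98844865e+00] 0.017908140043957146 [-0.1233086  -0.03679783  0.35409744]
```

View pics/sidez_7.png

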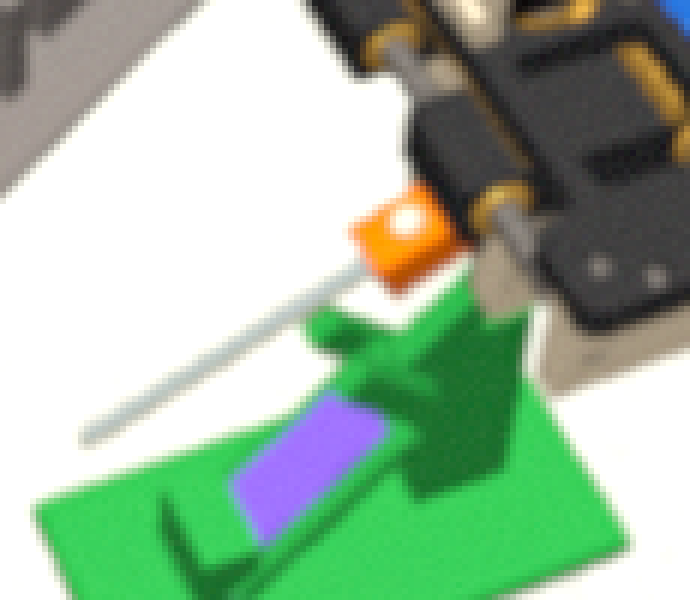

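View pics/topz_7.png

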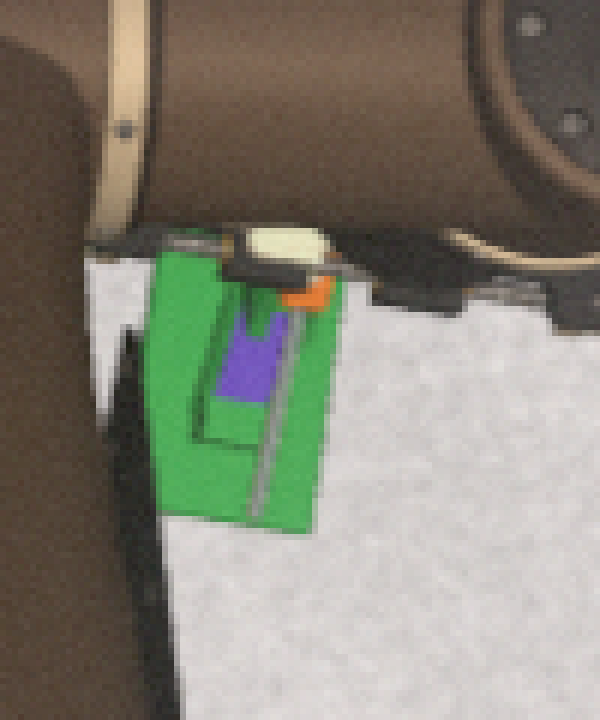

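```bash
python3 - <<'E'
from pl import *
t=snap('top')
o=get_obs();g=o['tool_pos']+[0,0,.0188]
print('grip rel S',(g-S)@h*1e3,(g-S)@l*1e3,(g-S)[2]*1e3)
for n,q,tq in (('tip',(85,439),(254,516)),('collar',(370,268),(301,310))):
    c1,d1=ray(s,Sc(*q,Y=290));c1=c1-b
    c2,d2=ray(t,(395+(tq[0]+.5)/6-.5,205+(tq[1]+.5)/6-.5))
    k2=np.linalg.lstsq(np.stack([d1,-d2],1),c2-c1,rcond=None)[0];p,r=c1+k2[0]*d1,c2+k2[1]*d2
    m=(p+r)/2;print(n,m*1e3,np.linalg.norm(p-r)*1e3,'rel S h,l,z',(m-S)@h*1e3,(m-S)@l*1e3,(m-S)[2]*1e3)
    L=((g-S)@l); print(' in grip plane',inpl(Sc(*q,Y=290),L))
# left prong tip corners in side
print('prong tip leftmost (l=13)',inpl(Sc(305,325,Y=290),.013),'top(l=13)',inpl(Sc(330,305,Y=290),.013))
E
```

```text
grip rel S 8.443427030405156 -0.5101036722194565 25.760310693371967
tip [ 435.2 -193.7   96.8] 1.90295735621131 rel S h,l,z -109.52688025978313 0.2746412734780137 -14.221579217373339
 in grip plane [-110.9  -12.6  -87.4   69.5]
collar [ 513.5 -208.3  131.4] 0.07044994678301911 rel S h,l,z -29.82569318815593 -0.534552734648282 20.351443298980794
 in grip plane [-29.8  20.3  -6.7  35.4]
prong tip leftmost (l=13) [-39.6 -16.3 -39.5  16.4] top(l=13) [-32.3 -11.  -30.6  15.1]
```

Request:
{"method": "jog_arm", "body": {"commands": [[0,0,-4,0],[0,0,-4,0],[0,0,-4,0],[0,0,-4,0],[1.5,-0.3,-1,0],[1.5,-0.3,-1,0],[1.5,-0.3,-1,0],[1.5,-0.2,-1,0],[0,0,0,0],[0,0,0,0]]}}

```text
clock: 11.4
tool_pos: [0.5533, -0.2155, 0.0974]
orientation: [180.0, 0.4, -10.0]
force: [-13.2, 5.7, 10.6]
opening: 0.0177
```

```bash
python3 look.py 8 320 290 115 100 395 205 100 120
```

```text
11.4 [ 0.5532729  -0.21554276  0.09744167] [179.99823531   0.41815665 -10.02355608] 0.01768715076957118 [-13.16788124   5.70980489  10.60698791]
```

View pics/sidez_8.png

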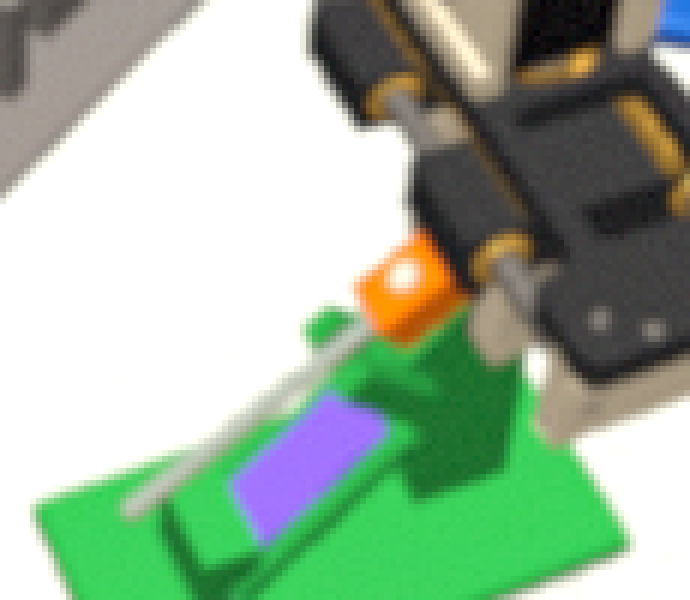

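Request:
{"method": "jog_arm", "body": {"commands": [[1.5,-0.3,-1,0],[1.5,-0.3,-1,0],[1.5,-0.3,-1,0],[1.5,-0.2,-1,0],[1.5,-0.2,-1,0],[0,0,0,0],[0,0,0,0],[0,0,0,0],[0,0,0,0],[0,0,0,0]]}}

```text
clock: 12.33
tool_pos: [0.5572, -0.2162, 0.0923]
orientation: [-180.0, 0.8, -10.1]
force: [-23.4, 10.9, 20.4]
opening: 0.018
```

```bash
python3 look.py 9 320 290 115 100 395 205 100 120; python3 - <<'E'
from pl import *
g=get_obs()['tool_pos']+[0,0,.0188]
print('grip rel S',(g-S)@h*1e3,(g-S)@l*1e3,(g-S)[2]*1e3)
E
```

```text
12.3333 [ 0.55724539 -0.21619681  0.09230882] [-179.99446214    0.77422986  -10.05214803] 0.01796515975913133 [-23.35260858  10.89699836  20.4016924 ]
grip rel S 14.603194235005603 -0.6898825041886965 0.15054089144780902
```

View pics/sidez_9.png

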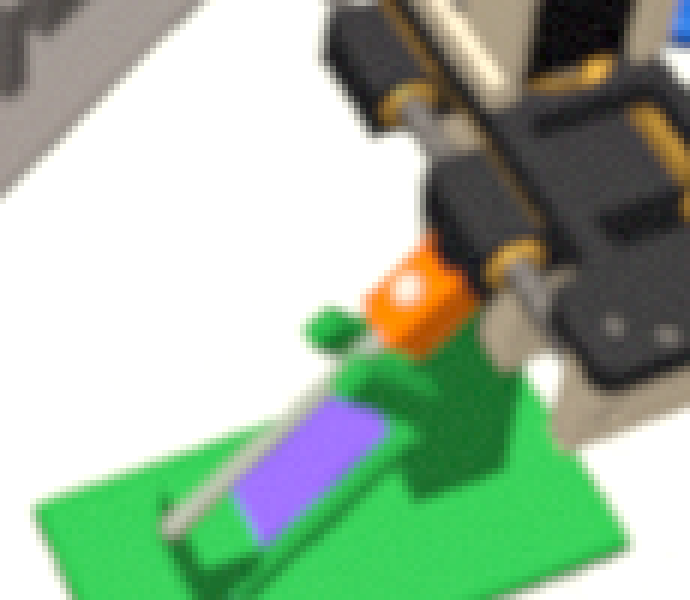

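```bash
python3 - <<'E'
from pl import *
a1=inpl(Sc(172,530,Y=290));a2=inpl(Sc(378,345,Y=290));print(a1,a2,np.degrees(np.arctan2(a2[1]-a1[1],a2[0]-a1[0])))
E
```

```text
[ -83.5  -72.8 -110.5    7.5] [-23.8 -17.2 -29.    4.6] 42.93135825063983
```

Request:
{"method": "jog_arm", "body": {"commands": [[-1,0.2,0.5,0],[-1,0.2,0.5,0],[-1,0.2,0.5,0],[-1,0.1,0.5,0],[0,0,0,0],[0,0,0,0],[0,0,0,0],[0,0,0,0],[0,0,0,0],[0,0,0,0]]}}

```text
clock: 13.37
tool_pos: [0.5595, -0.2166, 0.0947]
orientation: [180.0, 0.2, -10.0]
force: [-5.0, 0.8, 2.6]
opening: 0.0175
```

Request:
{"method": "jog_arm", "body": {"commands": [[0,0,0,0],[0,0,0,0],[0,0,0,0],[0,0,0,0],[0,0,0,0],[0,0,0,0],[0,0,0,0],[0,0,0,0],[0,0,0,0],[0,0,0,0]], "fingers": 44}}

```text
clock: 14.2
tool_pos: [0.5608, -0.2167, 0.0951]
orientation: [180.0, -0.0, -10.0]
force: [-0.5, -0.3, -0.5]
opening: 0.044
```

```bash
python3 look.py 10 320 290 115 100 395 205 100 120
```

```text
14.2 [ 0.56084343 -0.21670138  0.09511572] [ 1.79998601e+02 -2.01123845e-03 -9.98550508e+00] 0.04404966007034442 [-0.51775781 -0.30341845 -0.54416044]
```

View pics/sidez_10.png

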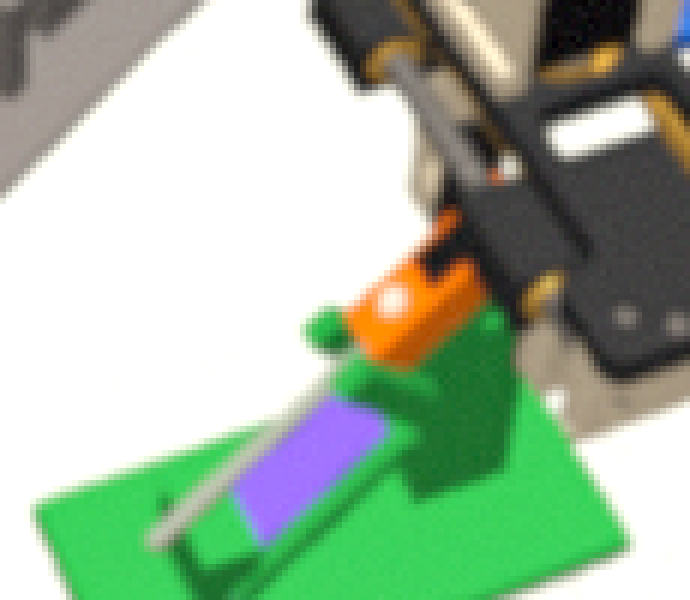

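Request:
{"method": "jog_arm", "body": {"commands": [[-3,0.5,0,0],[-3,0.6,0,0],[-3,0.5,0,0],[-3,0.6,0,0],[-3,0.5,0,0],[0,0,0,0],[0,0,0,0],[0,0,0,0],[0,0,0,0],[0,0,0,0]]}}

```text
clock: 15.13
tool_pos: [0.5459, -0.214, 0.0951]
orientation: [180.0, -0.0, -10.0]
force: [-0.3, 0.2, 0.5]
opening: 0.0437
```

Request:
{"method": "jog_arm", "body": {"commands": [[0,0,0,0],[0,0,0,0],[0,0,0,0],[0,0,0,0],[0,0,0,0],[0,0,0,0],[0,0,0,0],[0,0,0,0],[0,0,0,0],[0,0,0,0]], "fingers": 0}}

```text
clock: 15.97
tool_pos: [0.5458, -0.214, 0.0951]
orientation: [-180.0, -0.0, -10.0]
force: [0.1, -1.1, -0.0]
opening: 0.0177
```

```bash
python3 look.py 11 320 290 115 100 395 205 100 120
```

```text
15.9667 [ 0.54582754 -0.21398113  0.09509147] [-1.79998960e+02 -9.69957097e-04 -9.98882567e+00] 0.017695977017270336 [ 0.11528812 -1.13835215 -0.04877643]
```

View pics/sidez_11.png

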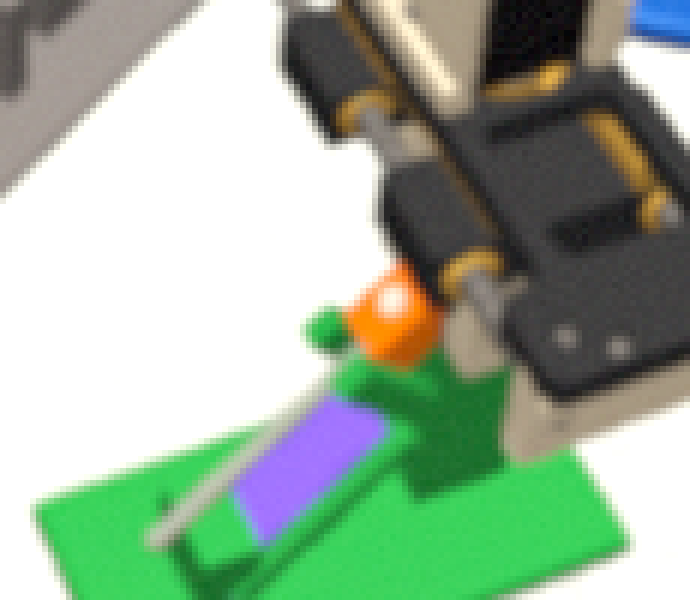

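Request:
{"method": "jog_arm", "body": {"commands": [[-3,0.5,3,0],[-5,0.9,5,0],[-5,0.9,5,0],[-5,0.9,5,0],[-6,1,6,0],[-6,1,6,0],[0,0,10,0],[0,0,12,0],[0,0,12,0],[0,0,10,0]]}}

```text
clock: 16.9
tool_pos: [0.516, -0.2089, 0.1709]
orientation: [180.0, -0.1, -10.0]
force: [1.2, -0.7, -1.6]
opening: 0.018
```

Request:
{"method": "jog_arm", "body": {"commands": [[5,15,0,0],[9,30,0,0],[10,33,0,0],[10,33,0,0],[10,33,0,0],[10,33,0,0],[10,33,0,0],[10,33,0,0],[10,33,0,0],[10,33,0,0]]}}

```text
clock: 17.73
tool_pos: [0.61, 0.102, 0.1699]
orientation: [-180.0, -0.0, -10.0]
force: [0.4, 0.1, -0.5]
opening: 0.0178
```

Request:
{"method": "jog_arm", "body": {"commands": [[10,33,0,0],[10,33,0,0],[10,33,0,0],[8,25,0,0],[4,11,0,0],[0,0,0,0],[0,0,0,0],[0,0,0,0],[0,0,0,0],[0,0,0,0]]}}

```text
clock: 18.57
tool_pos: [0.6517, 0.2341, 0.1696]
orientation: [-180.0, -0.0, -10.0]
force: [-0.7, -0.4, -1.5]
opening: 0.0176
```

```bash
python3 look.py 12 225 140 110 100 200 170 110 100
```

```text
18.5667 [0.65170788 0.23411041 0.16960084] [-1.79988303e+02 -1.26967228e-02 -1.00474270e+01] 0.01757873647094932 [-0.68491199 -0.35257444 -1.46748171]
```

View pics/sidez_12.png

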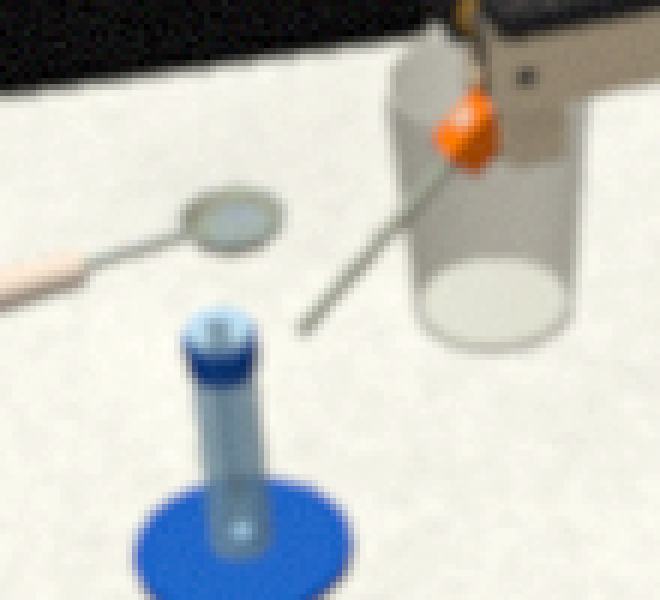

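View pics/topz_12.png

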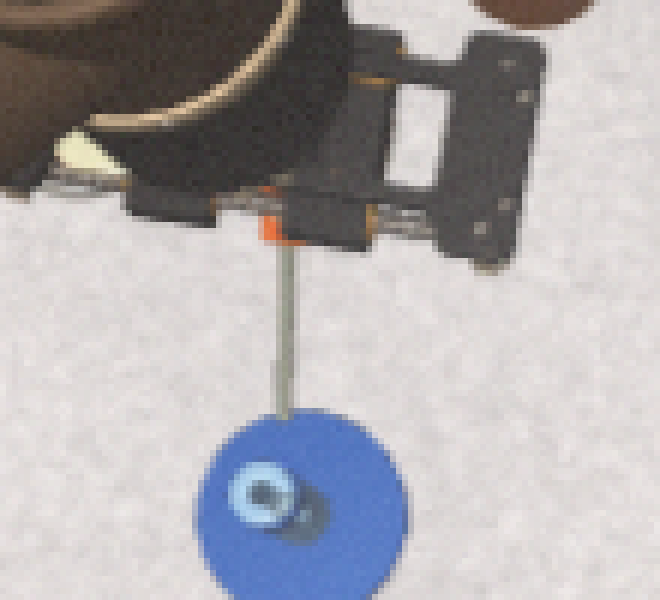

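```bash
python3 - <<'E'
from h import *
t=snap('top');s=snap('side')
c=lambda x,y:(200+(x+.5)/6-.5,170+(y+.5)/6-.5); d=lambda x,y:(225+(x+.5)/6-.5,140+(y+.5)/6-.5)
h=np.array([np.cos(np.radians(-10)),np.sin(np.radians(-10))])
g=get_obs()['tool_pos'][:2]
tip=onz(t,c(285,414),.1)[:2];m=onz(t,c(265,493),.115)[:2]
print('top tip',tip,'mouth',m); 
# collar tri, tip tri
p,e=tri(t,c(285,414),s,d(304,332));print('tri tip',p,e)
p,e=tri(t,c(265,493),s,d(219,333));print('tri mouth',p,e)
for q in(tip,m): v=q-g;print(v@h,h[0]*v[1]-h[1]*v[0])
q=onz(t,c(302,516),.006);print('foot',q)
E
```

```text
top tip [0.56591314 0.24990993] mouth [0.53336659 0.25551419]
tri tip [0.56563885 0.24944003 0.10295029] 0.00013198654694400656
tri mouth [0.53368634 0.25619426 0.11080478] 0.00011941898180480247
-0.08726996714992201 6.142248938905727e-05
-0.12029523917565972 -7.110236485473667e-05
foot [0.53308642 0.25695289 0.006     ]
```

Request:
{"method": "jog_arm", "body": {"commands": [[-5,0.9,-4,0],[-5,0.9,-4,0],[-7,1.2,0,0],[-7,1.2,0,0],[-7,1.2,0,0],[-7,1.2,0,0],[-7,1.3,0,0],[-7,1.2,0,0],[-7,1.3,0,0],[0,0,0,0]]}}

```text
clock: 19.6
tool_pos: [0.5933, 0.2464, 0.1628]
orientation: [-179.9, -0.2, -9.9]
force: [4.1, 0.0, -0.9]
opening: 0.0181
```

```bash
python3 look.py 13 225 140 110 100 200 170 110 100
```

```text
19.6 [0.59328407 0.24644268 0.1627933 ] [-179.85597375   -0.21081499   -9.92592764] 0.018085324731855815 [ 4.0694203   0.02748928 -0.94082517]
```

View pics/sidez_13.png

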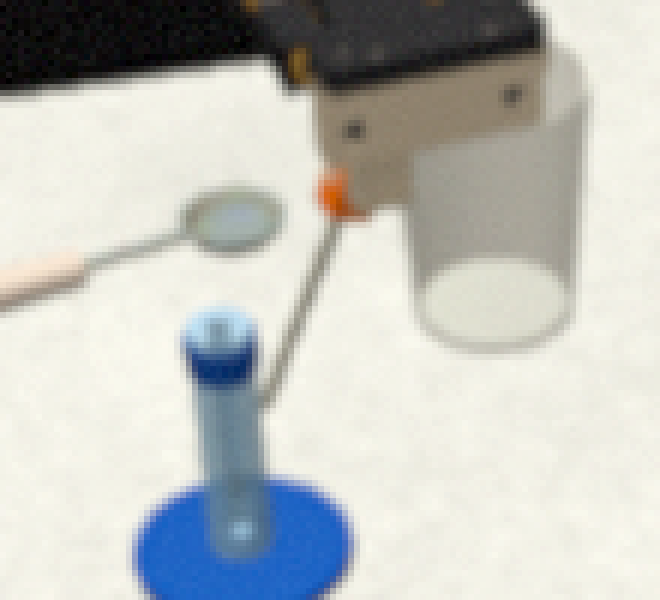

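Request:
{"method": "jog_arm", "body": {"commands": [[-6,1,0,0],[-6,1,0,0],[-6,1,0,0],[-6,1,0,0],[-6,1,0,0],[-5,0.8,0,0],[-4,0.6,0,0],[-3,0.3,0,0],[0,0,0,0],[0,0,0,0]]}}

```text
clock: 20.53
tool_pos: [0.5506, 0.2523, 0.161]
orientation: [180.0, 0.0, -10.0]
force: [3.5, -1.0, 1.7]
opening: 0.0178
```

```bash
python3 look.py 14 225 140 110 100 200 170 110 100
```

```text
20.5333 [0.55058077 0.25230315 0.16100765] [ 1.79988101e+02  2.36396985e-02 -9.97997895e+00] 0.01778838831833097 [ 3.4937977  -1.01825824  1.73999077]
```

View pics/sidez_14.png

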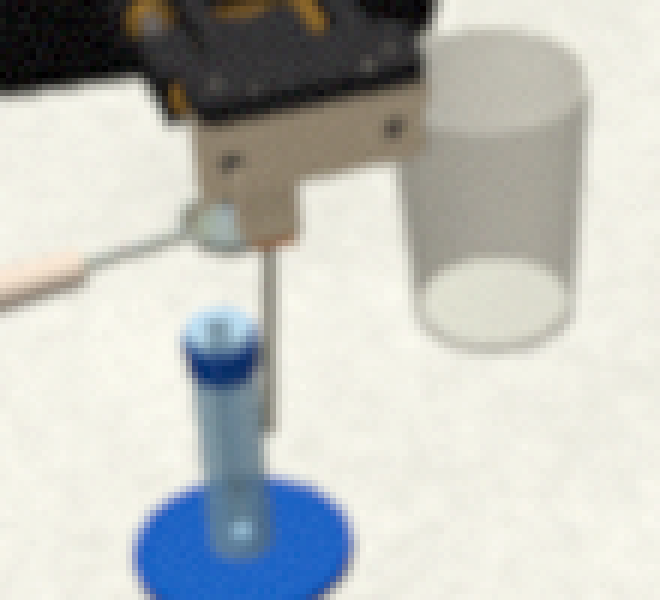

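```bash
python3 - <<'E'
from h import *
s=snap('side');b=[.0013,-.0036,0]
o=get_obs()['tool_pos']
for e in(0,.002): print((proj(s,np.array([[o[0]+0,o[1],.146],[o[0]-e,o[1],.056]])+b)-[225,140]+.5)*6-.5)
E
```

```text
[[263.8850049  250.08485776]
 [282.20513792 442.09826094]]
[[263.8850049  250.08485776]
 [277.65539421 443.78896373]]
```

Request:
{"method": "jog_arm", "body": {"commands": [[-1,0.2,0,0],[-1,0.2,0,0],[-1,0.2,0,0],[0,0,0,0],[0,0,0,0],[0,0,0,0],[0,0,0,0],[0,0,0,0],[0,0,0,0],[0,0,0,0]]}}

```text
clock: 21.52
tool_pos: [0.5477, 0.2528, 0.161]
orientation: [180.0, 0.0, -10.0]
force: [3.8, -0.6, -1.1]
opening: 0.0175
```

```bash
python3 look.py 15 240 170 55 50 225 230 50 50; python3 - <<'E'
import cv2
a=cv2.imread('pics/side_15.png')[170:220,250:290]
cv2.imwrite('pics/q2.png',cv2.convertScaleAbs(cv2.resize(a,None,fx=12,fy=12,interpolation=3),alpha=1.5))
from h import *
s=snap('side');b=[.0013,-.0036,0]
o=get_obs()['tool_pos']
print((proj(s,np.array([[o[0]+0,o[1],.146],[o[0],o[1],.056]])+b)-[250,170]+.5)*12-.5)
E
```

```text
21.5167 [0.54769204 0.25277743 0.1609791 ] [ 1.79982300e+02  1.73656128e-02 -9.99052469e+00] 0.017544298352036074 [ 3.77858639 -0.6172238  -1.14833216]
[[212.74415099 143.89613062]
 [250.22158985 527.99646737]]
```

View pics/q2.png

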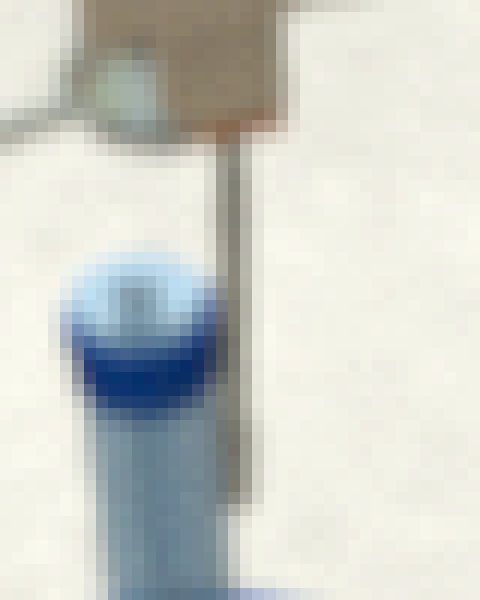

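Request:
{"method": "jog_arm", "body": {"commands": [[-1,0.2,0,0],[-1,0.2,0,0],[-1,0.1,0,0],[0,0,0,0],[0,0,0,0],[0,0,0,0],[0,0,0,0],[0,0,0,0],[0,0,0,0],[0,0,0,0]]}}

```text
clock: 22.5
tool_pos: [0.5448, 0.2534, 0.1611]
orientation: [180.0, 0.0, -10.0]
force: [2.9, -3.0, -0.4]
opening: 0.0176
```

Request:
{"method": "jog_arm", "body": {"commands": [[3,-0.5,0,0],[5,-0.9,0,0],[6,-1,10,0],[0,0,15,0],[0,0,15,0],[0,0,15,0],[0,0,15,0],[0,0,8,0],[0,0,0,0],[0,0,0,0]]}}

```text
clock: 23.33
tool_pos: [0.5588, 0.2511, 0.2391]
orientation: [-180.0, 0.0, -10.0]
force: [0.6, -0.6, -2.4]
opening: 0.018
```

```bash
python3 look.py 16 225 120 110 100 200 190 100 90; python3 - <<'E'
from h import *
s=snap('side');b=[.0013,-.0036,0]
o=get_obs()['tool_pos']
z=o[2]+.0188-.004
print((proj(s,np.array([[o[0]+0,o[1],z-.03],[o[0],o[1],z-.12]])+b)-[225,120]+.5)*6-.5)
t=snap('top')
print((proj(t,np.array([[o[0]+0,o[1],z-.03],[o[0],o[1],z-.12]]))-[200,190]+.5)*6-.5)
E
```

```text
23.3333 [0.55881872 0.25113741 0.23912573] [-1.79961454e+02  1.13946691e-02 -9.99986035e+00] 0.017990422900214215 [ 0.57848844 -0.55059723 -2.42840757]
[[268.05719151 184.8659398 ]
 [286.78187351 395.24579928]]
[[231.03173325 277.34314576]
 [270.03606252 304.28507601]]
```

View pics/sidez_16.png

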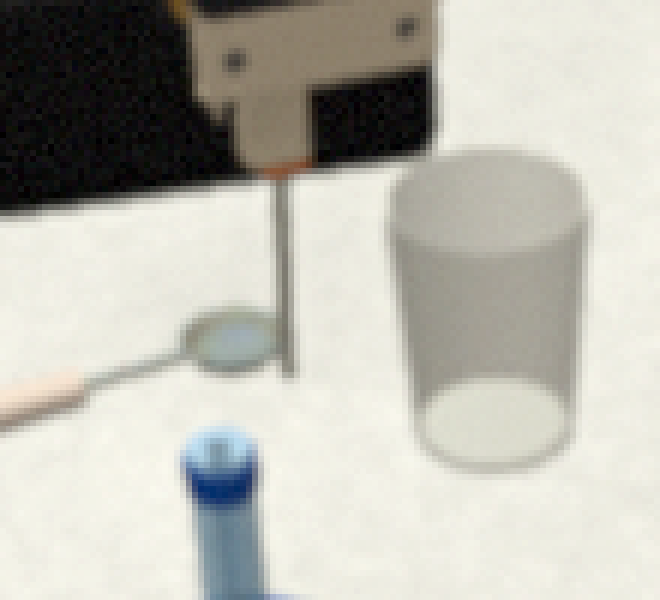

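View pics/topz_16.png

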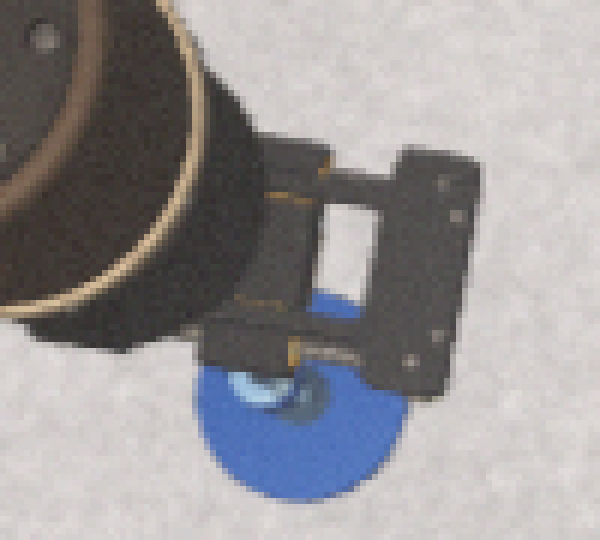

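```bash
cat > tipp.py <<'E'
from h import *
np.set_printoptions(precision=4,suppress=True)
M=np.array([.5333,.2556,.115]);a=np.radians(-10);h=np.array([np.cos(a),np.sin(a),0]);l=np.array([-np.sin(a),np.cos(a),0])
def run(pts,M=M,X=225,Y=120,k=6):
    s=snap('side');g=get_obs()['tool_pos']
    m=onz(s,(225+219.5/6-.5,140+333.5/6-.5),.115); b=m-M; print('bias',b)
    for q in pts:
        c,d=ray(s,(X+(q[0]+.5)/k-.5,Y+(q[1]+.5)/k-.5)); c=c-b
        t=((g-c)@l)/(d@l);p=c+t*d
        print('p',p,'rel grip h',(p-g)@h*1e3,'z below grip',(g[2]+.0188-p[2])*1e3,'| rel M h,l,z',(p-M)@h*1e3,(p-M)@l*1e3,(p-M)[2]*1e3)
E
python3 -c "
from tipp import *
run([(289.5,376),(285,280),(281,185)])"
```

```text
bias [-0.002  -0.0049 -0.    ]
p [0.5625 0.2501 0.1422] rel grip h 4.0878852025388435 z below grip 114.75998345039356 | rel M h,l,z 29.698073416449752 -0.3814672290213874 27.15186504585597
p [0.5639 0.2498 0.1836] rel grip h 5.5570599882815355 z below grip 73.31583133998993 | rel M h,l,z 31.167248202192443 -0.3814672290214959 68.5960171562596
p [0.5654 0.2495 0.2226] rel grip h 7.091843570577289 z below grip 34.270475156194244 | rel M h,l,z 32.7020317844882 -0.38146722902127383 107.64137334005528
```

Request:
{"method": "jog_arm", "body": {"commands": [[-6,1.1,0,0],[-6,1,0,0],[-6,1.1,0,0],[-6,1,-5,0],[-5.2,1,-5,0],[0,0,-5,0],[0,0,-5,0],[0,0,-2,0],[0,0,0,0],[0,0,0,0]]}}

```text
clock: 24.42
tool_pos: [0.5298, 0.2561, 0.2169]
orientation: [180.0, 0.0, -10.0]
force: [-0.1, -0.2, -0.5]
opening: 0.0178
```

```bash
python3 look.py 17 225 130 110 100 225 230 60 55; python3 - <<'E'
import cv2
a=cv2.imread('pics/side_17.png')[165:215,240:285]
cv2.imwrite('pics/q3.png',cv2.convertScaleAbs(cv2.resize(a,None,fx=12,fy=12,interpolation=3),alpha=1.5))
E
```

```text
24.4167 [0.52981646 0.25611218 0.21687026] [ 1.79974430e+02  8.69596107e-03 -9.99906480e+00] 0.01776845523689227 [-0.07961601 -0.18424241 -0.52533165]
```

View pics/q3.png

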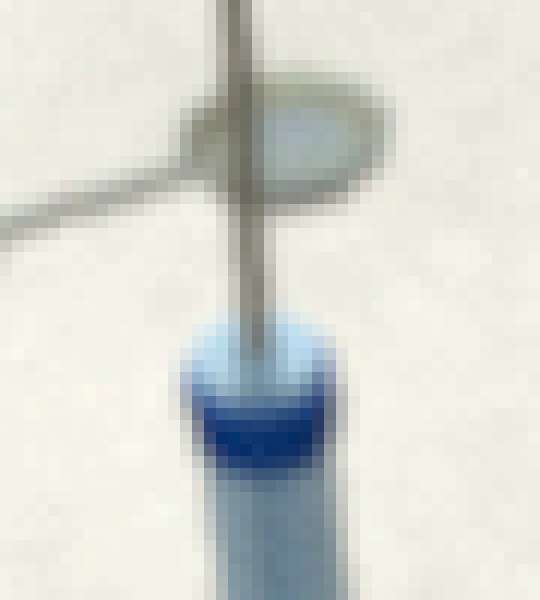

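View pics/topz_17.png

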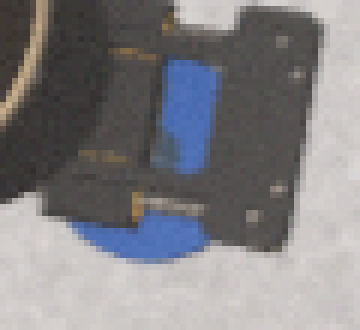

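Request:
{"method": "jog_arm", "body": {"commands": [[1.3,-0.2,0,0],[0,0,-1,0],[0,0,-1,0],[0,0,-1,0],[0,0,-1,0],[0,0,-1,0],[0,0,-1,0],[0,0,-1,0],[0,0,-1,0],[0,0,0,0]]}}

```text
clock: 25.35
tool_pos: [0.5309, 0.2562, 0.2089]
orientation: [-180.0, 0.0, -10.0]
force: [-1.1, 2.2, -0.9]
opening: 0.018
```

```bash
python3 look.py 18 225 130 110 100 225 230 60 55; python3 - <<'E'
import cv2
a=cv2.imread('pics/side_18.png')[165:215,240:285]
cv2.imwrite('pics/q4.png',cv2.convertScaleAbs(cv2.resize(a,None,fx=12,fy=12,interpolation=3),alpha=1.5))
E
```

```text
25.35 [0.53087321 0.25622686 0.20889828] [-1.79984265e+02  7.72807994e-03 -9.98529096e+00] 0.018025212120145937 [-1.05486639  2.21017097 -0.91771749]
```

View pics/q4.png

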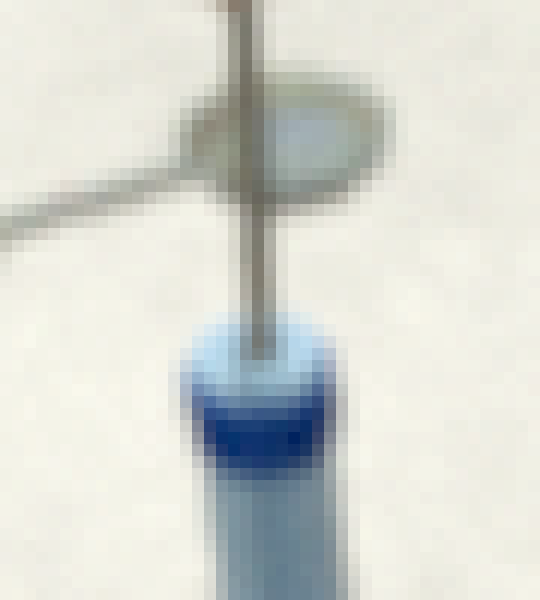

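Request:
{"method": "jog_arm", "body": {"commands": [[0,0,-3,0],[0,0,-4,0],[0,0,-5,0],[0,0,-5,0],[0,0,-5,0],[0,0,-5,0],[0,0,-5,0],[0,0,-5,0],[0,0,-5,0],[0,0,0,0]]}}

```text
clock: 26.28
tool_pos: [0.53, 0.2566, 0.1654]
orientation: [-180.0, 0.1, -10.0]
force: [-2.0, 6.3, -4.9]
opening: 0.0179
```

Request:
{"method": "jog_arm", "body": {"commands": [[-0.2,0.5,-2,0],[-0.2,0.5,-3,0],[0,0,-3,0],[0,0,-3,0],[0,0,-3,0],[0,0,-3,0],[0,0,-2,0],[0,0,-1,0],[0,0,0,0],[0,0,0,0]]}}

```text
clock: 27.12
tool_pos: [0.5297, 0.2574, 0.1476]
orientation: [-180.0, 0.0, -10.0]
force: [-9.2, 5.2, 10.0]
opening: 0.0177
```

```bash
python3 look.py 19 225 130 110 100 225 230 60 55
```

```text
27.1167 [0.52972872 0.25738038 0.1476253 ] [-1.79986023e+02  3.80644602e-02 -9.95456807e+00] 0.017714814804278927 [-9.1754697   5.18733963  9.95061157]
```

View pics/sidez_19.png

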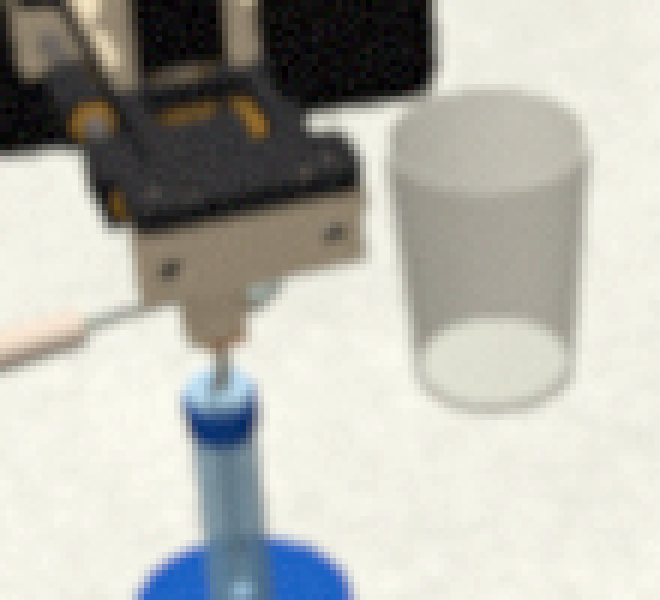

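Request:
{"method": "jog_arm", "body": {"commands": [[-0.7,0.3,0,0],[-0.7,0.3,-1,0],[-0.6,0.2,-1.5,0],[0,0,-1.5,0],[0,0,-1.5,0],[0,0,-1.5,0],[0,0,-1.5,0],[0,0,-1.5,0],[0,0,0,0],[0,0,0,0]]}}

```text
clock: 28.05
tool_pos: [0.5291, 0.2578, 0.1388]
orientation: [-180.0, -0.1, -9.9]
force: [-6.7, 0.7, 14.6]
opening: 0.0177
```

Request:
{"method": "jog_arm", "body": {"commands": [[-0.5,0,-1.5,0],[-0.5,0,-1.5,0],[0,0,-1.5,0],[0,0,-1.5,0],[0,0,-1,0],[0,0,-1,0],[0,0,0,0],[0,0,0,0],[0,0,0,0],[0,0,0,0]]}}

```text
clock: 28.88
tool_pos: [0.5287, 0.2579, 0.1316]
orientation: [-180.0, -0.2, -9.9]
force: [-6.2, 0.3, 18.1]
opening: 0.0179
```

```bash
python3 look.py 20 225 130 110 100 225 230 60 55
```

```text
28.8833 [0.52868985 0.25785542 0.13160726] [-179.95158267   -0.18063569   -9.90372341] 0.017860864794569924 [-6.18984572  0.32928537 18.05413289]
```

View pics/sidez_20.png

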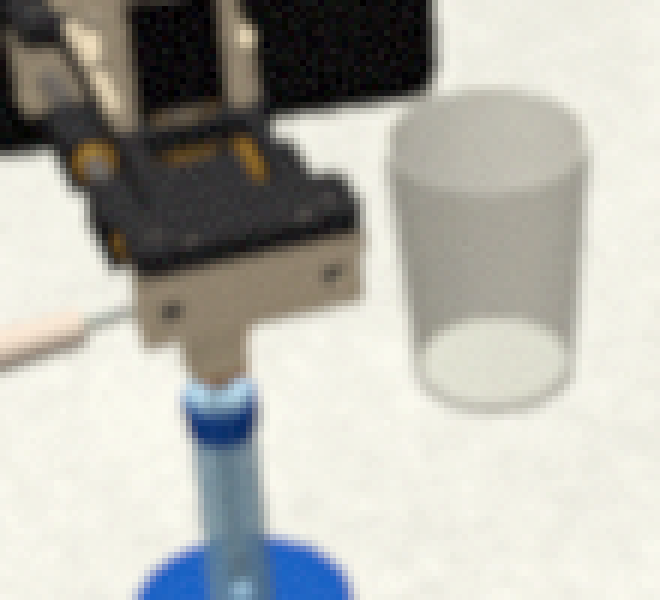

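Request:
{"method": "jog_arm", "body": {"commands": [[-0.4,0,-1.5,0],[-0.4,0,-1.5,0],[0,0,-1,0],[0,0,-1,0],[0,0,-1,0],[0,0,0,0],[0,0,0,0],[0,0,0,0],[0,0,0,0],[0,0,0,0]]}}

```text
clock: 29.82
tool_pos: [0.5284, 0.258, 0.1266]
orientation: [-179.9, -0.2, -9.9]
force: [-7.3, -0.4, 23.4]
opening: 0.0179
```

```bash
python3 look.py 21 225 130 110 100 225 230 60 55;python3 - <<'E'
import cv2
a=cv2.imread('pics/side_21.png')[175:225,240:285]
cv2.imwrite('pics/q5.png',cv2.convertScaleAbs(cv2.resize(a,None,fx=12,fy=12,interpolation=3),alpha=1.5))
E
```

```text
29.8167 [0.52840115 0.25795666 0.12656169] [-179.92090172   -0.24646431   -9.8805827 ] 0.017857188525273262 [-7.3076696  -0.44148448 23.42069337]
```

View pics/q5.png

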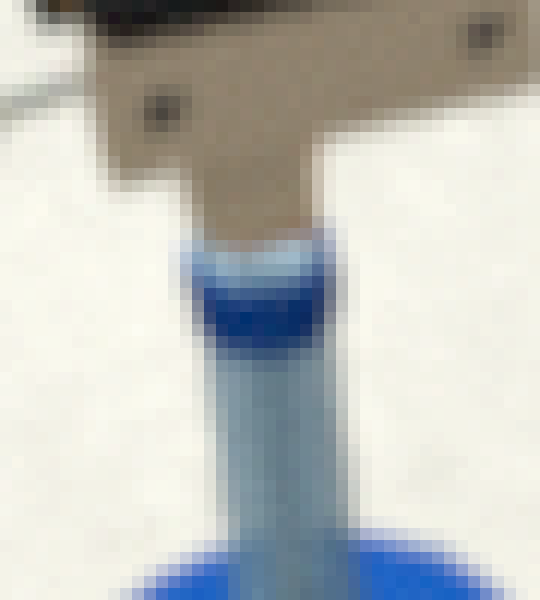

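Request:
{"method": "jog_arm", "body": {"commands": [[-0.4,0,-1,0],[-0.4,0,-1,0],[0,0,-1,0],[0,0,-1,0],[0,0,0,0],[0,0,0,0],[0,0,0,0],[0,0,0,0],[0,0,0,0],[0,0,0,0]]}}

```text
clock: 30.75
tool_pos: [0.5289, 0.2579, 0.1253]
orientation: [-179.9, -0.4, -9.8]
force: [-10.1, -4.8, 40.8]
opening: 0.018
```

Request:
{"method": "jog_arm", "body": {"commands": [[0.2,0,1,0],[0.2,0,1,0],[0.2,0,1,0],[0,0,0,0],[0,0,0,0],[0,0,0,0],[0,0,0,0],[0,0,0,0],[0,0,0,0],[0,0,0,0]]}}

```text
clock: 31.58
tool_pos: [0.5288, 0.2579, 0.1254]
orientation: [-179.9, -0.3, -9.9]
force: [-3.8, -2.0, 22.1]
opening: 0.018
```

Request:
{"method": "jog_arm", "body": {"commands": [[0,0,0,0],[0,0,0,0],[0,0,0,0],[0,0,0,0],[0,0,0,0],[0,0,15,0],[0,0,20,0],[0,0,20,0],[0,0,20,0],[0,0,5,0]], "fingers": 50}}

```text
clock: 32.42
tool_pos: [0.5278, 0.2585, 0.2053]
orientation: [-179.9, -0.2, -10.0]
force: [0.7, -0.4, 1.4]
opening: 0.0499
```

```bash
python3 look.py 22 225 130 110 100 215 210 70 70;python3 - <<'E'
import cv2
a=cv2.imread('pics/side_22.png')[165:215,240:285]
cv2.imwrite('pics/q6.png',cv2.convertScaleAbs(cv2.resize(a,None,fx=12,fy=12,interpolation=3),alpha=1.5))
E
```

```text
32.4167 [0.52784879 0.25850781 0.20526175] [-179.85088001   -0.18290863   -9.95755864] 0.049905312115197185 [ 0.71880367 -0.38623936  1.35651299]
```

View pics/q6.png

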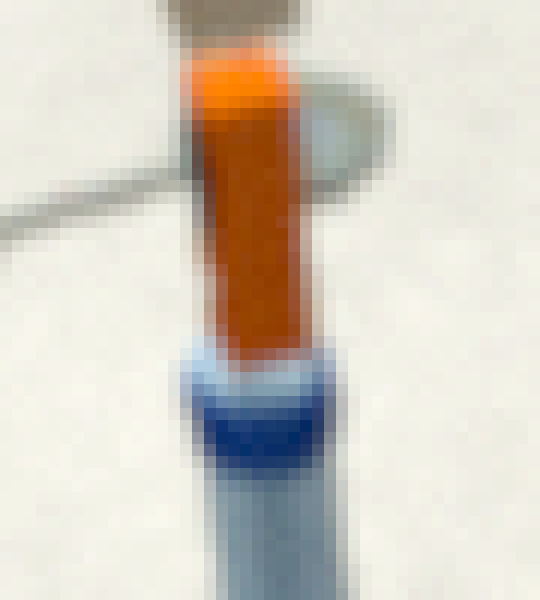

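View pics/topz_22.png

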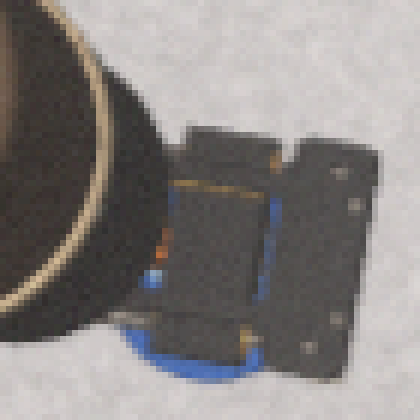

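```bash
python3 - <<'E'
from tipp import *
s=snap('side')
m=onz(s,(261.4,194.6),.115);b=m-M;print(b)
im=cv2.imread('pics/side_22.png')[165:215,240:285];im=cv2.resize(im,None,fx=12,fy=12,interpolation=3)
for dz,col in((0,(255,255,0)),(.006,(0,255,0))):
    C=[M+b+[0,0,dz+z]+p*.009*h+q*.009*l for z in(0,.06) for p,q in((-1,-1),(1,-1),(1,1),(-1,1))]
    P=((proj(s,C)-[240,165]+.5)*12-.5).round().astype(int)
    for o in(0,4):
        for i in range(4): cv2.line(im,tuple(map(int,P[o+i])),tuple(map(int,P[o+(i+1)%4])),col,1)
im=cv2.convertScaleAbs(im,alpha=1.4);cv2.imwrite('pics/q7.png',im)
E
```

```text
[-0.0005 -0.0036 -0.    ]
```

View pics/q7.png

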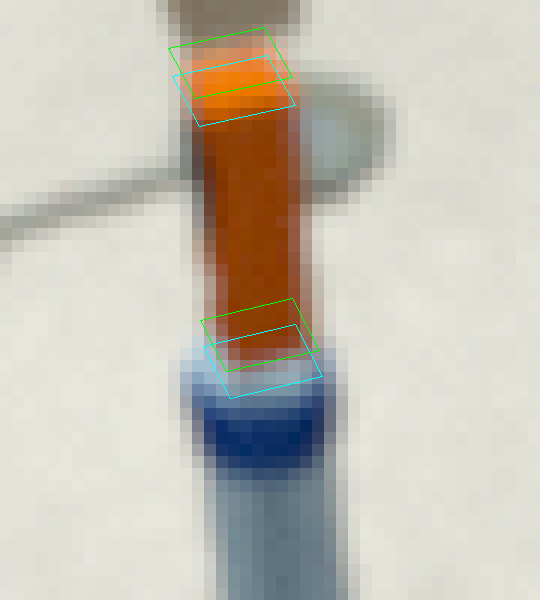

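Request:
{"method": "jog_arm", "body": {"commands": [[2,-0.5,0,0],[2,-0.5,0,0],[1.5,-0.5,0,0],[0,0,0,0],[0,0,0,0],[0,0,0,0],[0,0,0,0],[0,0,0,0],[0,0,0,0],[0,0,0,0]], "fingers": 0}}

```text
clock: 33.4
tool_pos: [0.532, 0.2563, 0.2022]
orientation: [-180.0, -0.0, -10.0]
force: [0.5, 0.2, -0.4]
opening: 0.0007
```

Request:
{"method": "jog_arm", "body": {"commands": [[0,0,-4,0],[0,0,-4,0],[0,0,-4,0],[0,0,-4,0],[0,0,-3,0],[0,0,-2,0],[0,0,-1.5,0],[0,0,-1.5,0],[0,0,0,0],[0,0,0,0]]}}

```text
clock: 34.23
tool_pos: [0.5321, 0.2563, 0.1782]
orientation: [-180.0, -0.0, -10.0]
force: [-0.9, -0.4, 0.5]
opening: 0.0003
```

Request:
{"method": "jog_arm", "body": {"commands": [[0,0,-1,0],[0,0,-1,0],[0,0,-1,0],[0,0,-1,0],[0,0,0,0],[0,0,0,0],[0,0,0,0],[0,0,0,0],[0,0,0,0],[0,0,0,0]]}}

```text
clock: 35.07
tool_pos: [0.5325, 0.2565, 0.1755]
orientation: [-179.9, -0.1, -10.0]
force: [-2.5, -1.1, 7.2]
opening: 0.0004
```

Request:
{"method": "jog_arm", "body": {"commands": [[0,0,-1,0],[0,0,-1,0],[0,0,-1,0],[0,0,-1,0],[0,0,0,0],[0,0,0,0],[0,0,0,0],[0,0,0,0],[0,0,0,0],[0,0,0,0]]}}

```text
clock: 35.9
tool_pos: [0.5331, 0.2568, 0.1751]
orientation: [-179.8, -0.2, -9.9]
force: [-11.2, -3.3, 29.4]
opening: 0.0007
```

Request:
{"method": "jog_arm", "body": {"commands": [[0,0,2,0],[0,0,4,0],[0,0,15,0],[0,0,25,0],[0,0,30,0],[0,-30,15,0],[0,-40,0,0],[0,-40,0,0],[0,-40,0,0],[0,-30,0,0]]}}

```text
clock: 36.73
tool_pos: [0.5314, 0.0739, 0.2612]
orientation: [-180.0, 0.0, -10.0]
force: [1.3, 0.2, -0.5]
opening: 0.0003
```

```bash
python3 look.py 23 225 130 110 100 215 205 75 75; python3 - <<'E'
from tipp import *
s=snap('side');t=snap('top')
out=[]
for cam,b,X,Y in((s,[-.0005,-.0036,0],240,165),(t,[0,0,0],228,228)):
    im=cam['image'][Y:Y+50,X:X+45,::-1];im=cv2.convertScaleAbs(cv2.resize(im,None,fx=9,fy=9,interpolation=3),alpha=1.4)
    raw=im.copy()
    C=[M+b+[0,0,z]+p*.009*h+q*.009*l for z in(0,.06) for p,q in((-1,-1),(1,-1),(1,1),(-1,1))]
    P=((proj(cam,C)-[X,Y]+.5)*9-.5).round().astype(int)
    for o in(0,4):
        for i in range(4): cv2.line(im,tuple(map(int,P[o+i])),tuple(map(int,P[o+(i+1)%4])),(255,255,0),1)
    out+=[im]
cv2.imwrite('pics/q8.png',np.hstack(out))
E
```

```text
36.7333 [0.53137599 0.07394767 0.26119204] [-1.79998669e+02  1.70072566e-03 -9.99682363e+00] 0.000276391638851921 [ 1.25827221  0.18468765 -0.47253611]
```

View pics/q8.png

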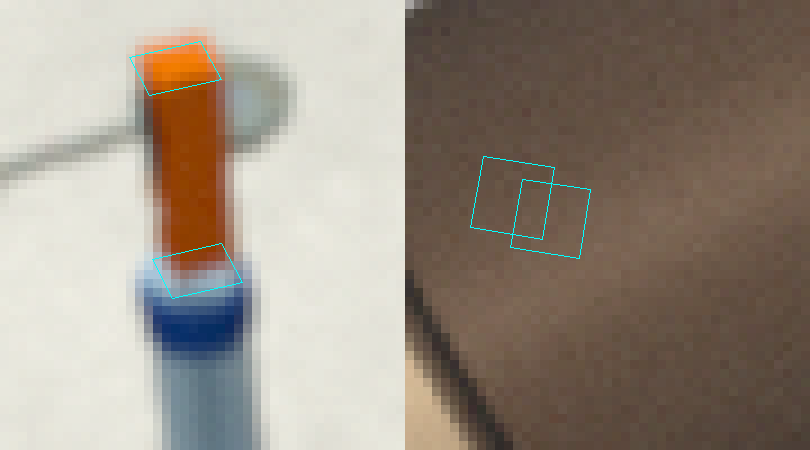

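View pics/side_23.png

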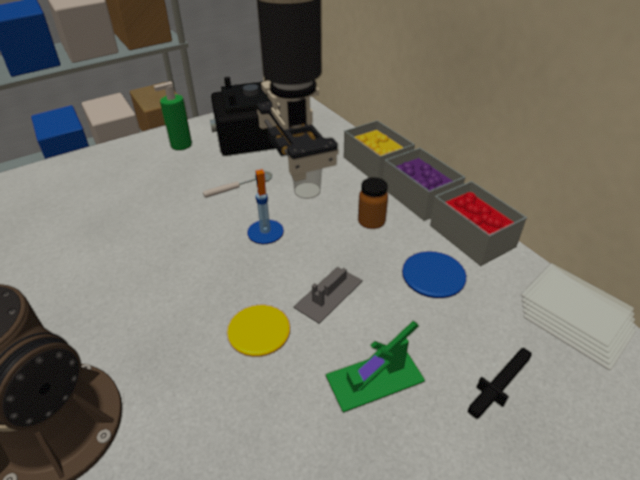

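Request:
{"method": "jog_arm", "body": {"commands": [[0,-30,0,0],[0,-30,0,0],[0,-30,0,0],[0,-30,0,0],[0,-30,0,0],[0,-30,0,0],[0,-20,0,0],[0,0,0,0],[0,0,0,0],[0,0,0,0]]}}

```text
clock: 37.77
tool_pos: [0.5323, -0.1228, 0.2608]
orientation: [-180.0, 0.0, -10.0]
force: [0.3, 0.1, -0.0]
opening: 0.0001
```

```bash
python3 - <<'E'
from tipp import *
s=snap('side','side_24.png');t=snap('top','top_24.png')
out=[]
for cam,b,X,Y in((s,[-.0005,-.0036,0],240,165),(t,[0,0,0],228,228)):
    im=cam['image'][Y:Y+50,X:X+45,::-1];im=cv2.convertScaleAbs(cv2.resize(im,None,fx=9,fy=9,interpolation=3),alpha=1.4)
    raw=im.copy()
    C=[M+b+[0,0,z]+p*.009*h+q*.009*l for z in(0,.06) for p,q in((-1,-1),(1,-1),(1,1),(-1,1))]
    P=((proj(cam,C)-[X,Y]+.5)*9-.5).round().astype(int)
    for o in(0,4):
        for i in range(4): cv2.line(im,tuple(map(int,P[o+i])),tuple(map(int,P[o+(i+1)%4])),(255,255,0),1)
    out+=[im]
cv2.imwrite('pics/q9.png',np.hstack(out))
E
```

```text
(no output)
```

View pics/q9.png

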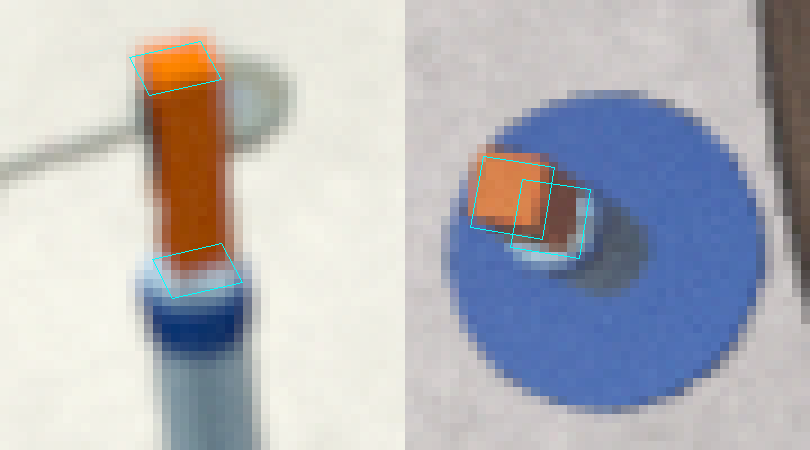

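View pics/top_24.png

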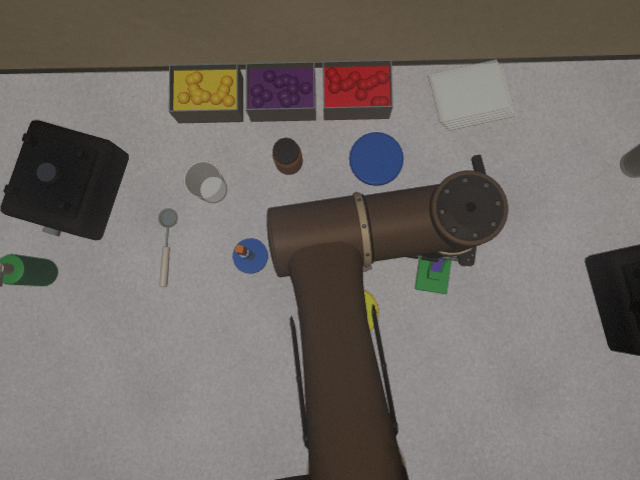

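```bash
python3 -c "
from plant import *
print(get_obs()['clock']); print(close_job())"
```

```text
37.8667
the job is handed in; nothing more can be done
None
```

The probe is standing in the blue tube, and I handed the job in at 37.9 s. No verdict came back, so what follows is from my own checks.

- **Cradle:** The first lowering jammed: the handle's lower end landed on the fork's prongs. I lifted clear and lowered it again further uphill. On release it slid down against the fork and lay there, let go, for about a second.
- **Turning upright:** I gripped it again in the cradle. I then turned it upright in the grip by sweeping the stem lightly (about 4 N) against the side of the tube.
- **Insertion:** I pushed it past the seal until the force jumped to about 41 N at the wrist. I then let go and pressed the handle's top with closed fingers. It was stiff at 29 N with the fingertips 175 mm above the counter, which is exactly where the top should be when the handle is home.

**Last checks:**
- **Position:** The top picture shows the handle upright and about 1–2 mm off the mouth's centre, which is the play in the bore.
- **Bystanders:** The ones visible in the last pictures look unmoved by eye; I did not measure them.
- **Arm:** The arm was clear of everything.

**One disagreement:** In the side picture the handle's lower edge looks a few mm higher than expected. I trusted the stiff stop and the measured height of the top over that blurred edge.

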